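# Set the fume sample cell in the opacity meter

### The job

Turn the meter's round cell holder by its upright pins until its two notches point at the lamp and the detector, and stand the sample cell fully down in the holder, upright, with its clear faces square to the light path, one towards the lamp and one towards the detector. Never touch the clear faces with the fingers and set the cell down gently, without dropping or tipping it. Leave the steel block, the can, the wrench and the red square where they are.

Things in the scene. Friction and masses are not known exactly. Their poses are not given: they have to be found in the camera images.
- meter_beam (a point): Opacity meter, fixed: grey base plate 360 x 170 x 15 mm, a white round lamp on one end, a black detector box on the other. This point is on the light path, 78 mm above the bench, on the holder's turning axis. x runs along the light path from lamp to detector, z up. Red lines on the base below lamp and detector mark where the notches must point.
- lamp_face (a point): Centre of the front face of the lamp, 110 mm from the holder's axis on the light path, 78 mm up. The lamp is 56 mm across and reaches 62 mm back from here, up to 107 mm above the bench. Axes as point meter_beam.
- detector_face (a point): Centre of the front face of the black detector box, 111 mm from the holder's axis on the light path, 78 mm up. The box is 55 x 60 mm and reaches up to 107 mm above the bench. Axes as point meter_beam.
- holder (a joint): Turning angle of the round holder, rad, counter-clockwise from above. At 0 or any multiple of pi (it is the same either way round) its notches and light ports face lamp and detector. It turns either way, from -6.28 to 6.28, and stays where it is left; friction 0.12 N m, about 2 N at a pin.
- holder_seat (a point): Middle of the floor of the holder's pocket, 35 mm above the bench; turns with the holder: x to a notch, z up. The holder is a dark steel disc 154 mm across, its top at this height, with 19 mm rim notches at +x and -x, a white line to each. Pocket 54 x 54 mm inside; black walls 5 mm thick, 50 mm high on the +y and -y sides, 12 mm high lips on the +x and -x sides (light ports).
- holder_pin (a point): Middle of one of the holder's four upright brass pins: 10 mm thick, 36 mm high (tops 71 mm above the bench), 63 mm from the holder's axis, at 45, 135, 225 and 315 degrees from the x of holder_seat; this is the one at 45. This point is 53 mm above the bench.
- cell_center (a point): Centre of the sample cell, 50 x 50 x 120 mm, about 0.3 kg, standing on the bench, centre 60 mm up. x goes through its two clear glass faces, y through its two blue sides with black ribs, z up; front and back alike. A white bar on its orange top runs along x, clear face to clear face. Hold it by the blue sides, in the upper half, so the fingers clear the holder's walls.
- cell_glass: The two clear panes of the cell, each 38 mm wide (y) and 92 mm high, at the cell's x = +25 and -25 mm; origin at the centre of the cell's underside. The fingers must not touch them.
- blank_center (a point): Centre of a plain steel calibration block 50 x 50 x 120 mm standing, its centre about 110 mm from the cell's, off one clear face of the cell; leave it alone.
- can_center (a point): Centre of a green spray can 56 mm thick, 190 mm high, its centre about 110 mm from the cell's, standing off one clear face of the cell; leave it alone.
- wrench_center (a point): Middle of a steel wrench 160 mm long lying along its x about 130 mm from the cell; leave it alone.
- square_center (a point): Middle of a red L-shaped welding square 70 x 70 x 16 mm lying about 125 mm from the cell; leave it alone.

How it is judged (in metres and radians):
At the end, for the whole second after the job is handed in: Holder's notch line within 0.09 rad (5 degrees) of the light path; cell seated on the pocket floor (centre 56 to 63 mm above it, within 5 mm of its middle), upright within 0.05 rad, its clear-face axis within 0.14 rad (8 degrees) of the light path; cell and holder at rest and released (angle between the x axis of holder_seat and the x axis of meter_beam, either way round below 0.09 rad and angle between the x axis of cell_center and the x axis of meter_beam, either way round below 0.14 rad and horizontal distance between cell_center and holder_seat below 0.005 m and z of cell_center in the frame of holder_seat between 0.056 and 0.063 m and angle between cell_center's own z axis and vertical below 0.05 rad and linear speed of cell_glass below 0.02 m/s and velocity of joint holder between -0.05 and 0.05 rad/s); the robot touches nothing.
It fails at once if the fingers press on the clear faces of the cell (contact force between the fingers and cell_glass above 1 N).
It fails at once if the cell is tipped by more than 0.5 rad (angle between cell_center's own z axis and vertical above 0.5 rad).
It fails at once if the cell is dropped (moves faster than 0.6 m/s out of the fingers) (linear speed of cell_glass above 0.6 m/s and contact force between the fingers and anything else below 0.05 N).
It fails at once if the steel block, the can, the wrench or the red square is moved by more than 20 mm (distance of any of blank_center, can_center, wrench_center, square_center from where it was at the start of the episode above 0.02 m).
It also fails if it takes over 64 s, if anything falls off the work surface, if the arm or the gripper's body presses on something with over 40 N, if the wrist force passes 120 N, or if a joint passes its speed limit or range.

### The arm

A 6-joint arm with a two-finger parallel gripper is mounted at the origin on the work surface. World frame = base frame: x ahead of the robot, y to its left, z up, the work surface at z = 0. Lengths are in m, angles in degrees, forces in N, time in s.
With the tool pointing down it reaches from about 0.275 to 0.75 m from the base axis. Payload 10.2 kg.
Tool frame: the origin (TCP) lies on the centre line of the jaws, within the pads' length; the fingertips stand 17 mm ahead of it and the grasp point (between the pads) lies 2 mm behind it; x points along the fingers, z is the direction in which the jaws open and shut, and the axes are right-handed (so a half turn about x gives the same grasp; the last joint's range is limited). The gripper opens to 88 mm and grips with 3 to 60 N. Pads are 18 mm wide; open, the fingers measure 123 mm over their backs; the gripper's body (75 mm by 187 mm) begins 45 mm behind the grasp point.
Start: joints at [-78.633, 17.928, 85.812, -0, 76.261, -12.8], TCP at [0.215, -0.479, 0.256] pointing down, gripper open.
Joint ranges: [-168.41, 168.41], [-55.51, 124.54], [10.69, 146.95], [-70.63, 250.63], [1, 178], [-165.06, 165.06]. Speed limits (degrees/s): [136.94, 136.94, 172.46, 180, 180, 180].

### API

Orientations are given as [roll, pitch, yaw] about the fixed x, y, z axes, in that order (R = Rz(yaw) Ry(pitch) Rx(roll)).
In Python, from bench import robot gives the robot as it stands. The module is installed in compiled form; this text tells all that it offers.
- The arm moves only by the tool play_rows, never from a script. Its argument "steps" is a list of rows, each an object with "linear": the shift along the tool's x, y, z as a fraction of full scale, a list of three; "delta_rot": the turn, a rotation vector about the tool's x, y, z as a fraction of full scale, a list of three; "hand": the finger opening in mm, from 0 to 88.1. A call has 1 to 5 rows; each row is the pose to reach, as a shift and turn from the pose measured when the call began, along the tool's axes at that moment; what a row does not reach only later rows make up. Full scale, the value 1, is 200 mm for a shift and pi/4 rad for a turn. A row lasts 1/12 s, in which the tool goes at most 41.7 mm and 7.16 degrees, less where a joint would pass 70% of its speed; a pose out of reach is approached as far as the arm can. A call with a number of a shift or a turn outside -1 to 1 is refused whole. A call with a gripper value outside its range is refused whole. The fingers move at their own pace and stop on an object; the grip force is fixed at half the most. Time passes only in rows, so rows that repeat a pose let the fingers close. It gives the time, the measured TCP pose, the force and the opening at its end, in the units of the state.
- robot.sense(): the state, without advancing time (a new reading comes with each control period).
- robot.read_camera(name): name is "scene" or "top" or "wrist"; returns the picture (420x560x3 uint8, red, green, blue); there is no depth.
- robot.camera_info(name): a dict with "K" (3x3 intrinsics, pixels), "position" and "orientation" of the camera in the world. Camera axes: x right, y down, z forward; pixel columns grow to the right and rows downward; lengths in m; the calibration is good to about 2 mm. The wrist camera is an equidistant fisheye: a pixel r from the principal point sees the ray r / f radians off the axis. A picture is of the moment at which its call begins: read the wrist's pose just before it. camera_info takes no time and is no camera call; for the wrist camera it gives the pose at the moment of the call.
- robot.close_job(): hands the job in, once; it reports no verdict.
The state is a dict: "clock": time; "joints": joint angles; "dq": joint speeds; "joint_torque": joint torques, N m; "eef_pos": TCP position; "orientation": TCP orientation; "contact_force": force on the tool from outside, world axes, zero at the start; "wrist_torque": the same for the moment, N m; "width": finger opening in m.
Only numpy, scipy, OpenCV 4.12 (cv2) and the standard library are available. Lean on these libraries where they do the work, as an engineer would, in place of code of your own. Each camera call takes 0.05 s, during which the arm holds its last target.

## Working session

There is one attempt and no reset: what is moved stays moved. The work goes in short steps, Python scripts to look and compute and a tool call to move; the robot and the scene stay as the last step left them, time stands still between calls to the robot, and variables do not carry over. Pictures are saved under pics/ and viewed, and the job is handed in when it is done.

Besides the shell and the picture viewer there is one more tool, called after "Call:" in YAML: its name, and indented under it one key for each argument. play_rows: Moves the arm, as the interface text tells. Shift numbers are shares of 200 mm and turn numbers shares of pi/4 rad, none past 1 either way. Its arguments: {"type":"object","properties":{"steps":{"type":"array","items":{"type":"object","properties":{"linear":{"type":"array","items":{"type":"number"}},"delta_rot":{"type":"array","items":{"type":"number"}},"hand":{"type":"number"}}}}},"required":["steps"]}

```bash
mkdir -p pics; ls
python3 - <<'E'
from bench import robot
import cv2,numpy as np
print(robot.sense())
for n in ["scene","top","wrist"]:
    print(n,robot.camera_info(n))
    cv2.imwrite(f"pics/{n}0.png",robot.read_camera(n)[:,:,::-1])
E
```

```text
pics
{'clock': 0.0, 'joints': array([-7.86323982e+01,  1.79594220e+01,  8.58527405e+01, -9.07791502e-04,
        7.62593673e+01, -1.27998046e+01]), 'dq': array([ 0.04503403, -0.06842911, -0.0220548 ,  0.04309498,  0.02964978,
       -0.03587504]), 'joint_torque': array([-7.14695361e-04, -4.02210081e+01, -2.52268875e+01,  6.94470294e-02,
        3.51893983e-02, -1.09504572e-04]), 'eef_pos': array([ 0.21488025, -0.4787773 ,  0.25516958]), 'orientation': array([167.90627961,  89.92846477, 102.07390223]), 'contact_force': array([0.65928004, 0.16065504, 0.30387149]), 'wrist_torque': array([-0.00450541,  0.04278713, -0.04879091]), 'width': 0.08780529032580452}
scene {'K': array([[410.11604543,   0.        , 277.87007301],
       [  0.        , 410.11604543, 207.82101696],
       [  0.        ,   0.        ,   1.        ]]), 'position': array([ 0.80102295, -0.40895258,  0.94314684]), 'orientation': array([-149.07631289,   -0.38445471,   32.6318359 ])}
top {'K': array([[388.59061608,   0.        , 281.33538902],
       [  0.        , 388.59061608, 211.13791365],
       [  0.        ,   0.        ,   1.        ]]), 'position': array([ 0.39058547, -0.00625753,  0.87335436]), 'orientation': array([-169.35298754,    0.17546741,  -90.21958903])}
wrist {'K': array([[325.1922621 ,   0.        , 279.49396701],
       [  0.        , 325.1922621 , 206.46237181],
       [  0.        ,   0.        ,   1.        ]]), 'position': array([ 0.29146259, -0.44456699,  0.38497759]), 'orientation': array([ 1.61610873e+02,  3.31275353e-02, -6.57821043e+01])}
```

View pics/scene0.png

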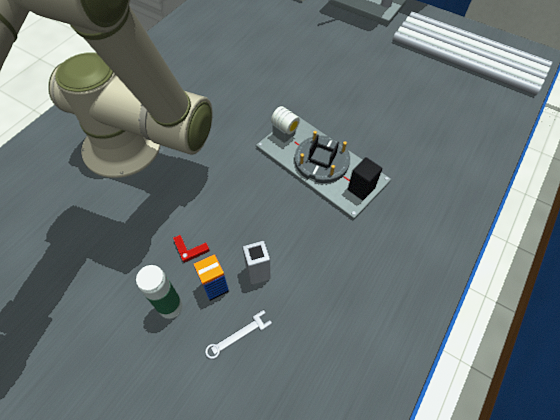

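View pics/top0.png

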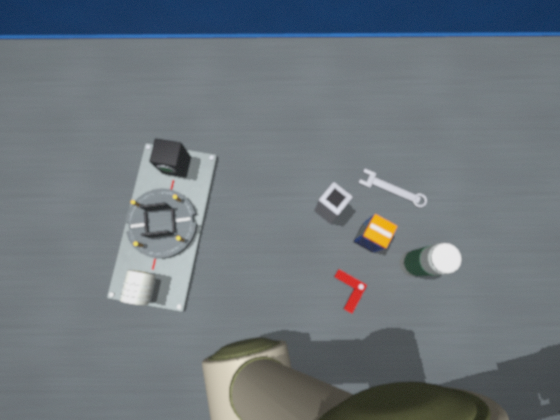

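View pics/wrist0.png

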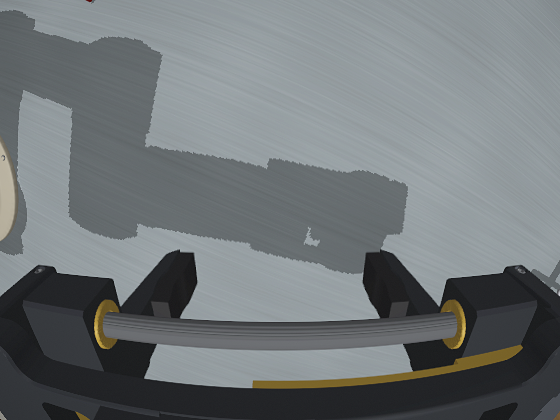

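The top image shows the meter at left, with its holder at about (160,222), and the cell's orange top at (380,232). The block is at (336,198), the can at (440,258), the wrench at (393,188) and the square at (352,290). I'll enlarge crops to read these more closely.

```bash
cat > h.py <<'E'
from bench import robot
import cv2,numpy as np
from scipy.spatial.transform import Rotation as R
def Rm(o): return R.from_euler('xyz',o,degrees=True).as_matrix()
def ray(n,uv,z,info=None):
    i=info or robot.camera_info(n);K=i['K'];x=(uv[0]-K[0,2])/K[0,0];y=(uv[1]-K[1,2])/K[1,1]
    if n=='wrist':
        r=np.hypot(x,y);s=np.sin(r)/r if r>1e-9 else 1;d=np.array([x*s,y*s,np.cos(r)])
    else: d=np.array([x,y,1.])
    d=Rm(i['orientation'])@d;p=i['position'];t=(z-p[2])/d[2];return p+t*d
def proj(n,P,info=None):
    i=info or robot.camera_info(n);K=i['K'];c=Rm(i['orientation']).T@(np.asarray(P,float)-i['position'])
    if n=='wrist':
        th=np.arctan2(np.hypot(c[0],c[1]),c[2]);h=np.hypot(c[0],c[1]);q=c[:2]/h*th
    else: q=c[:2]/c[2]
    return q*K[0,0]+K[:2,2]
def crop(img,x0,y0,w,h,s,name):
    c=cv2.resize(img[y0:y0+h,x0:x0+w,::-1],None,fx=s,fy=s,interpolation=cv2.INTER_CUBIC);cv2.imwrite(name,c)
E
python3 - <<'E'
import cv2
for n,(x,y,w,h),s in [("top",(100,130,130,190),4),("top",(310,160,160,160),5)]:
    im=cv2.imread(f"pics/{n}0.png")[y:y+h,x:x+w]
    cv2.imwrite(f"pics/{n}c{x}.png",cv2.resize(im,None,fx=s if x>200 else 3,fy=s if x>200 else 3,interpolation=cv2.INTER_CUBIC) if s==4 else cv2.resize(im,(600,600),interpolation=cv2.INTER_CUBIC))
E
```

```text
(no output)
```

View pics/topc100.png

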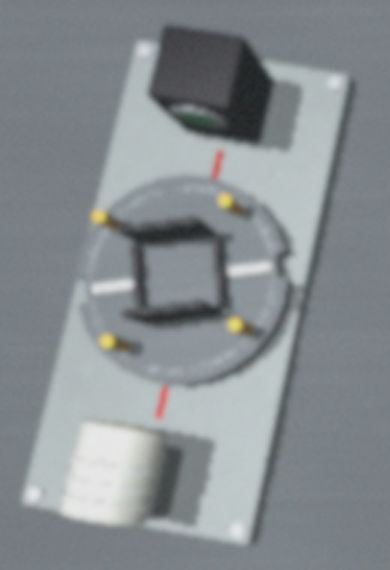

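View pics/topc310.png

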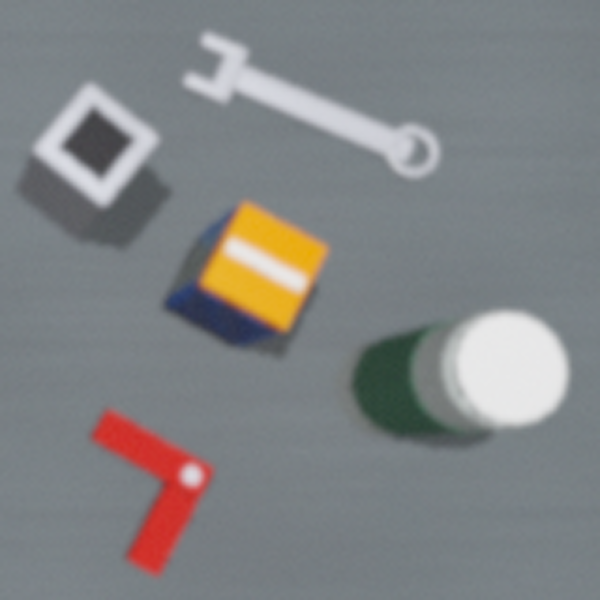

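Run:
```python
from h import *
i=robot.camera_info('top')
f=lambda u,v,z:ray('top',(100+(u+.5)/3-.5,130+(v+.5)/3-.5),z,i)
g=lambda u,v,z:ray('top',(310+(u+.5)/3.75-.5,160+(v+.5)/3.75-.5),z,i)
P=np.array([f(u,v,.071) for u,v in [(98,216),(226,201),(235,325),(107,341)]]);print("pins",P,P.mean(0),np.linalg.norm(P-P.mean(0),axis=1))
c=P.mean(0);print([np.degrees(np.arctan2(*(p-c)[1::-1])) for p in P])
def ang(a,b): d=b-a;return np.degrees(np.arctan2(d[1],d[0]))
r=[f(219,153,.015),f(213,177,.015),f(164,388,.015),f(160,416,.015)];print("red",r,ang(r[3],r[0]))
w=[f(92,289,.035),f(132,284,.035),f(228,271,.035),f(270,266,.035)];print("white",w,ang(w[0],w[3]))
C=np.array([g(u,v,.12) for u,v in [(245,200),(328,247),(287,333),(200,283)]]);print("cell",C,C.mean(0))
print([ang(C[0],C[1]),ang(C[3],C[2]),ang(C[0],C[3]),ang(C[1],C[2])],'bar',ang(g(227,245,.12),g(305,282,.12)))
print('block',g(97,146,.12),'can',g(506,368,.19), 'wrench',g(220,68,.0),g(414,150,0),'sq',g(190,475,.016),g(105,425,.016),g(145,565,.016))
```

```text
pins [[0.56318535 0.31040832 0.071     ]
 [0.57360594 0.22067584 0.071     ]
 [0.48564399 0.21033179 0.071     ]
 [0.4749172  0.29826877 0.071     ]] [0.52433812 0.25992118 0.071     ] [0.06370289 0.06298821 0.06289947 0.06255369]
[np.float64(52.42359386742863), np.float64(-38.539829417497984), np.float64(-127.96457730577688), np.float64(142.19073797802497)]
red [array([0.62384615, 0.24359741, 0.015     ]), array([0.60507253, 0.2472504 , 0.015     ]), array([0.44610423, 0.27542907, 0.015     ]), array([0.42579058, 0.27720062, 0.015     ])] -9.629420806984271
white [array([0.51665372, 0.32534417, 0.035     ]), array([0.52020665, 0.2964435 , 0.035     ]), array([0.52949274, 0.22695185, 0.035     ]), array([0.53305726, 0.19644883, 0.035     ])] -82.74738377677716
cell [[ 0.52774271 -0.18887877  0.12      ]
 [ 0.50261922 -0.23096135  0.12      ]
 [ 0.45785377 -0.20717379  0.12      ]
 [ 0.48400432 -0.16339229  0.12      ]] [ 0.493055   -0.19760155  0.12      ]
[np.float64(-120.8373911646961), np.float64(-120.84973965417372), np.float64(149.77052638219237), np.float64(152.01461207231426)] bar -116.33268439351427
block [ 0.55712283 -0.11204481  0.12      ] can [ 0.43488478 -0.28960875  0.19      ] wrench [ 0.6327609  -0.20651078  0.        ] [ 0.58026639 -0.3229172   0.        ] sq [ 0.38545269 -0.17456366  0.016     ] [ 0.41415947 -0.12638685  0.016     ] [ 0.335106   -0.14679969  0.016     ]
```

Run:
```python
from h import *
s=robot.sense();M=Rm(s['orientation']);print(M.round(3));print('jaw',np.degrees(np.arctan2(M[1,2],M[0,2])))
i=robot.camera_info('top')
f=lambda u,v,z:ray('top',(100+(u+.5)/3-.5,130+(v+.5)/3-.5),z,i)
q=[f(u,v,.016) for u,v in [(143,48),(337,80),(33,494),(237,531)]]
for a,b in [(2,0),(3,1)]:
  d=q[b]-q[a];print(np.degrees(np.arctan2(d[1],d[0])))
print(np.mean(q,0))
```

```text
[[-0.     0.912  0.409]
 [ 0.001  0.409 -0.912]
 [-1.     0.    -0.001]]
jaw -65.83435208977232
-9.93583240021011
-10.384994612825214
[0.5258467 0.2609262 0.016    ]
```

Call:
play_rows:
  steps:
    - {"linear": [0, 0.66, -0.65], "delta_rot": [0, 0, 0], "hand": 30}
    - {"linear": [0, 0.66, -0.65], "delta_rot": [0, 0, 0], "hand": 30}
    - {"linear": [0, 0.66, -0.65], "delta_rot": [0, 0, 0], "hand": 30}
    - {"linear": [0, 0.66, -0.65], "delta_rot": [0, 0, 0], "hand": 30}
    - {"linear": [0, 0.66, -0.65], "delta_rot": [0, 0, 0], "hand": 30}

```text
clock: 0.57
eef_pos: [0.2828, -0.3025, 0.2554]
orientation: [157.9, 89.9, 92.2]
contact_force: [-0.6, -1.0, -0.4]
width: 0.0571
```

Call:
play_rows:
  steps:
    - {"linear": [0, 0.66, -0.65], "delta_rot": [0, 0, 0], "hand": 30}
    - {"linear": [0, 0.66, -0.65], "delta_rot": [0, 0, 0], "hand": 30}
    - {"linear": [0, 0.66, -0.65], "delta_rot": [0, 0, 0], "hand": 30}
    - {"linear": [0, 0.66, -0.65], "delta_rot": [0, 0, 0], "hand": 30}
    - {"linear": [0, 0.66, -0.65], "delta_rot": [0, 0, 0], "hand": 30}

```text
clock: 0.98
eef_pos: [0.3501, -0.1265, 0.2558]
orientation: [149.7, 89.9, 84.1]
contact_force: [-0.1, -1.3, 0.7]
width: 0.0299
```

Call:
play_rows:
  steps:
    - {"linear": [0, 0.66, -0.65], "delta_rot": [0, 0, 0], "hand": 30}
    - {"linear": [0, 0.66, -0.65], "delta_rot": [0, 0, 0], "hand": 30}
    - {"linear": [0, 0.66, -0.65], "delta_rot": [0, 0, 0], "hand": 30}
    - {"linear": [0, 0.66, -0.65], "delta_rot": [0, 0, 0], "hand": 30}
    - {"linear": [0, 0.66, -0.65], "delta_rot": [0, 0, 0], "hand": 30}

```text
clock: 1.4
eef_pos: [0.4171, 0.0499, 0.2562]
orientation: [145.7, 89.8, 80.2]
contact_force: [-0.1, -1.2, -0.8]
width: 0.03
```

```bash
cat >> h.py <<'E'
def rel(pos,jaw):
    """numbers for play_rows from the present pose to pos, tool down, jaw angle (deg)"""
    s=robot.sense();M=Rm(s['orientation']);j=np.radians(jaw)
    x=np.array([0,0,-1.]);z=np.array([np.cos(j),np.sin(j),0]);T=np.column_stack([x,np.cross(z,x),z])
    l=M.T@(np.asarray(pos)-s['eef_pos'])/.2;r=R.from_matrix(M.T@T).as_rotvec()/(np.pi/4)
    return l.round(3),r.round(3)
def st():
    s=robot.sense();M=Rm(s['orientation'])
    print('t',round(s['clock'],2),'tcp',s['eef_pos'].round(4),'jaw',np.degrees(np.arctan2(M[1,2],M[0,2])).round(2),'xdir',M[:,0].round(4),'F',s['contact_force'].round(1),'w',round(s['width'],4),'q',s['joints'].round(1))
E
python3 -c "
from h import *
st();print(rel([.486,.210,.2],-38))"
```

```text
t 1.4 tcp [0.4171 0.0499 0.2562] jaw -65.48 xdir [ 5.0e-04  3.1e-03 -1.0e+00] F [-0.1 -1.2 -0.8] w 0.03 q [ -9.4   4.4 102.3   0.2  73.3  56.1]
(array([ 0.284,  0.645, -0.585]), array([-0.611, -0.003, -0.003]))
```

Call:
play_rows:
  steps:
    - {"linear": [0.1, 0.65, -0.58], "delta_rot": [-0.61, 0, 0], "hand": 30}
    - {"linear": [0.1, 0.65, -0.58], "delta_rot": [-0.61, 0, 0], "hand": 30}
    - {"linear": [0.1, 0.65, -0.58], "delta_rot": [-0.61, 0, 0], "hand": 30}
    - {"linear": [0.1, 0.65, -0.58], "delta_rot": [-0.61, 0, 0], "hand": 30}
    - {"linear": [0.1, 0.65, -0.58], "delta_rot": [-0.61, 0, 0], "hand": 30}

```text
clock: 1.82
eef_pos: [0.4877, 0.2135, 0.2354]
orientation: [138.6, 89.8, 101.1]
contact_force: [-0.1, 0.0, -0.0]
width: 0.0302
```

Call:
play_rows:
  steps:
    - {"linear": [0, 0, 0], "delta_rot": [0, 0, 0], "hand": 24}
    - {"linear": [0, 0, 0], "delta_rot": [0, 0, 0], "hand": 24}

```text
clock: 1.98
eef_pos: [0.4873, 0.2136, 0.2348]
orientation: [159.2, 89.8, 121.7]
contact_force: [-0.2, -0.8, 0.3]
width: 0.0239
```

Run:
```python
from h import *
st()
i=robot.camera_info('wrist');im=robot.read_camera('wrist');cv2.imwrite('pics/w1.png',im[:,:,::-1])
print(i)
c=np.array([.5245,.26])
for a in (52,-38,-128,142):
    p=c+.063*np.array([np.cos(np.radians(a)),np.sin(np.radians(a))]);print(a,proj('wrist',[*p,.071],i).round(1))
print(proj('wrist',[*c,.035],i))
```

```text
t 1.98 tcp [0.4873 0.2136 0.2348] jaw -37.51 xdir [-0.0021  0.0035 -1.    ] F [-0.2 -0.8  0.3] w 0.0239 q [10.9 19.8 86.4  0.2 73.8 48.4]
{'K': array([[325.1922621 ,   0.        , 279.49396701],
       [  0.        , 325.1922621 , 206.46237181],
       [  0.        ,   0.        ,   1.        ]]), 'position': array([0.53917916, 0.27914055, 0.36464997]), 'orientation': array([161.66420952,   0.19218443, -37.4586424 ])}
52 [281.3  59.6]
-38 [349.7 130.9]
-128 [279.9 196.2]
142 [211.4 129.5]
[280.58189905 126.14760837]
```

View pics/w1.png

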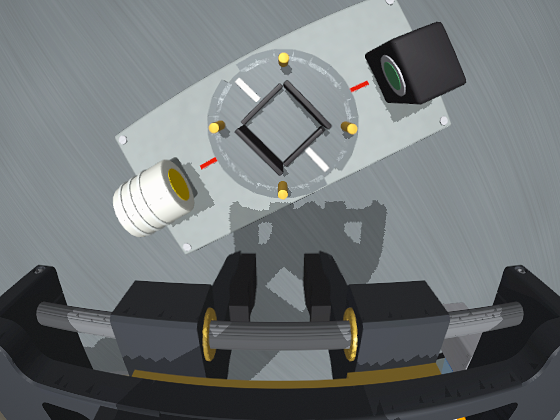

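The wrist image shows pin tops at about (284,58), (352,128), (283,195) and (214,127), and red lines at (208,163) and (360,87). I'll read them in a crop.

Run:
```python
from h import *
im=cv2.imread('pics/w1.png')[:,:,::-1]
crop(im,190,40,190,170,4,'pics/w1c.png')
```

```text
(no output)
```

View pics/w1c.png

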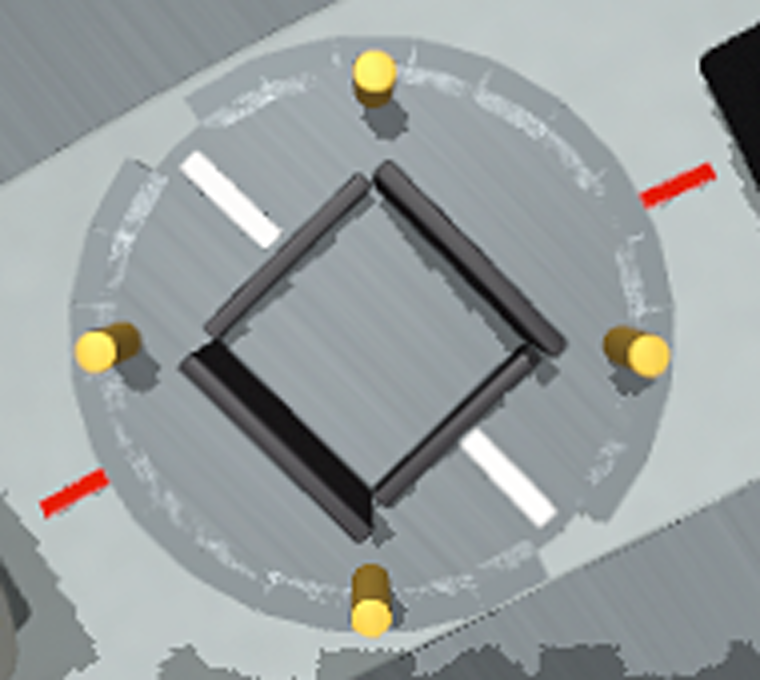

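Run:
```python
from h import *
i=robot.camera_info('wrist')
g=lambda u,v,z:ray('wrist',(190+(u+.5)/4-.5,40+(v+.5)/4-.5),z,i)
P=np.array([g(*p,.071) for p in [(375,72),(649,356),(371,617),(96,352)]])
c=P.mean(0);print(P.round(4),c,[np.degrees(np.arctan2(*(p-c)[1::-1])).round(2) for p in P],np.linalg.norm(P-c,axis=1))
def A(a,b): d=b-a;return np.degrees(np.arctan2(d[1],d[0]))
print('red',A(g(42,510,.015),g(714,172,.015)),(g(42,510,.015)+g(714,172,.015))/2)
print('white',A(g(187,160,.035),g(549,518,.035)))
```

```text
[[0.5661 0.3091 0.071 ]
 [0.5772 0.2207 0.071 ]
 [0.489  0.2098 0.071 ]
 [0.4777 0.298  0.071 ]] [0.52751135 0.25939758 0.071     ] [np.float64(52.12), np.float64(-37.91), np.float64(-127.85), np.float64(142.2)] [0.06293181 0.06300181 0.0628075  0.06303521]
red -10.40983718853562 [0.5274079  0.25898274 0.015     ]
white -82.51594230310432
```

```bash
python3 -c "
from h import *
print(rel([.488,.210,.072],-37.8))"
```

```text
(array([ 0.816, -0.011,  0.014]), array([ 0.005, -0.004, -0.002]))
```

Call:
play_rows:
  steps:
    - {"linear": [0.2, -0.01, 0.015], "delta_rot": [0.005, -0.003, -0.002], "hand": 24}
    - {"linear": [0.4, -0.01, 0.015], "delta_rot": [0.005, -0.003, -0.002], "hand": 24}
    - {"linear": [0.58, -0.01, 0.015], "delta_rot": [0.005, -0.003, -0.002], "hand": 24}
    - {"linear": [0.72, -0.01, 0.015], "delta_rot": [0.005, -0.003, -0.002], "hand": 24}
    - {"linear": [0.81, -0.01, 0.015], "delta_rot": [0.005, -0.003, -0.002], "hand": 24}

```text
clock: 2.45
eef_pos: [0.487, 0.2079, 0.0711]
orientation: [-141.0, 89.8, -179.0]
contact_force: [0.6, -0.5, 0.5]
width: 0.0241
```

Call:
play_rows:
  steps:
    - {"linear": [0, 0, 0], "delta_rot": [0, 0, 0], "hand": 24}

```text
clock: 2.53
eef_pos: [0.4854, 0.2061, 0.0687]
orientation: [-134.4, 89.5, -172.5]
contact_force: [-0.8, 0.2, -0.6]
width: 0.0242
```

Run:
```python
from h import *
st()
im=robot.read_camera('wrist');crop(im,180,40,200,210,2.8,'pics/w2.png')
```

```text
t 2.53 tcp [0.4854 0.2061 0.0687] jaw -38.15 xdir [-0.0088 -0.0012 -1.    ] F [-0.8  0.2 -0.6] w 0.0242 q [10.3 31.3 96.9  0.  52.3 48.4]
```

View pics/w2.png

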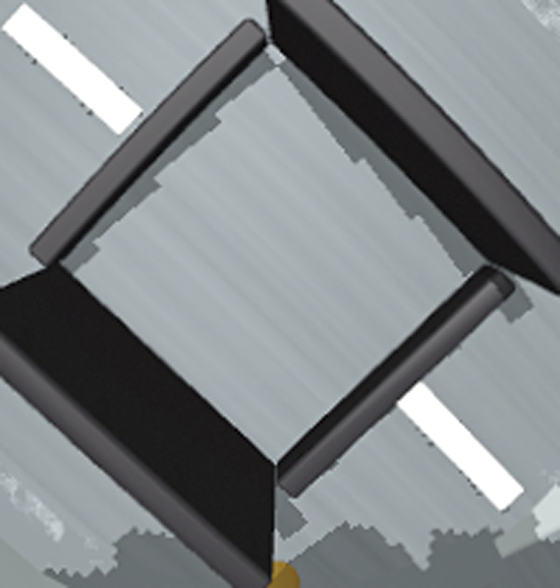

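Run:
```python
from h import *
st();print(rel([.488,.210,.072],-37.8))
im=robot.read_camera('wrist');cv2.imwrite('pics/w3.png',im[:,:,::-1])
```

```text
t 2.58 tcp [0.486  0.2061 0.0702] jaw -38.15 xdir [-7.e-03 -9.e-04 -1.e+00] F [ 0.3 -0.8  0.6] w 0.0242 q [10.2 31.2 96.8  0.  52.4 48.4]
(array([-0.009,  0.021, -0.004]), array([-0.008, -0.006,  0.006]))
```

View pics/w3.png

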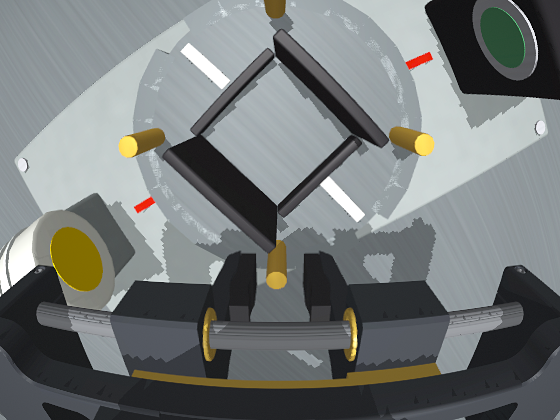

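Call:
play_rows:
  steps:
    - {"linear": [-0.009, 0.02, -0.004], "delta_rot": [-0.008, -0.006, 0.006], "hand": 24}
    - {"linear": [-0.009, 0.02, -0.004], "delta_rot": [-0.008, -0.006, 0.006], "hand": 18}
    - {"linear": [-0.009, 0.02, -0.004], "delta_rot": [-0.008, -0.006, 0.006], "hand": 11}
    - {"linear": [-0.009, 0.02, -0.004], "delta_rot": [-0.008, -0.006, 0.006], "hand": 11}
    - {"linear": [-0.009, 0.02, -0.004], "delta_rot": [-0.008, -0.006, 0.006], "hand": 11}

```text
clock: 3.05
eef_pos: [0.4889, 0.2105, 0.074]
orientation: [51.6, 89.8, 13.9]
contact_force: [-0.4, -0.0, 0.3]
width: 0.0112
```

```bash
cat > arc.py <<'E'
from h import *
import sys
def arc(c,r,angs,z):
    st()
    s=robot.sense();d=s['eef_pos'][:2]-c;print('radius',np.linalg.norm(d),'ang',np.degrees(np.arctan2(d[1],d[0])))
    for a in angs:
        t=np.radians(a);l,w=rel([c[0]+r*np.cos(t),c[1]+r*np.sin(t),z],a+90);print(a,l.tolist(),w.tolist())
E
python3 -c "
from arc import *
arc(np.array([.5268,.2595]),.063,[-124,-120,-116,-112,-112],.072)"
```

```text
t 3.05 tcp [0.4889 0.2105 0.074 ] jaw -37.76 xdir [ 3.3e-03  8.0e-04 -1.0e+00] F [-0.4 -0.   0.3] w 0.0112 q [10.7 31.1 96.3  0.  52.4 48.4]
radius 0.0619815337942592 ang -127.69848633706772
-124 [0.01, -0.004, 0.02] [-0.083, 0.003, -0.003]
-120 [0.01, -0.002, 0.042] [-0.172, 0.003, -0.003]
-116 [0.01, 0.001, 0.064] [-0.261, 0.003, -0.003]
-112 [0.01, 0.007, 0.085] [-0.35, 0.003, -0.003]
-112 [0.01, 0.007, 0.085] [-0.35, 0.003, -0.003]
```

Call:
play_rows:
  steps:
    - {"linear": [0.01, -0.004, 0.02], "delta_rot": [-0.083, 0.003, -0.003], "hand": 11}
    - {"linear": [0.01, -0.002, 0.042], "delta_rot": [-0.172, 0.003, -0.003], "hand": 11}
    - {"linear": [0.01, 0.001, 0.064], "delta_rot": [-0.261, 0.003, -0.003], "hand": 11}
    - {"linear": [0.01, 0.007, 0.085], "delta_rot": [-0.35, 0.003, -0.003], "hand": 11}
    - {"linear": [0.01, 0.007, 0.085], "delta_rot": [-0.35, 0.003, -0.003], "hand": 11}

```text
clock: 3.47
eef_pos: [0.5036, 0.201, 0.0722]
orientation: [0.2, 90.0, -21.7]
contact_force: [-0.4, 0.2, -0.0]
width: 0.011
```

```bash
python3 -c "
from arc import *
arc(np.array([.5268,.2595]),.063,[-108,-103,-98,-93,-93],.072)"
```

```text
t 3.47 tcp [0.5036 0.201  0.0722] jaw -21.88 xdir [ 3.e-04 -1.e-04 -1.e+00] F [-0.4  0.2 -0. ] w 0.011 q [ 9.4 32.3 94.5 -0.  53.2 31.3]
radius 0.06296541231901268 ang -111.63595564578897
-108 [0.001, 0.001, 0.02] [-0.086, 0.0, 0.0]
-103 [0.001, 0.004, 0.047] [-0.197, 0.0, 0.0]
-98 [0.001, 0.009, 0.074] [-0.308, 0.0, 0.0]
-93 [0.001, 0.017, 0.101] [-0.42, 0.0, 0.0]
-93 [0.001, 0.017, 0.101] [-0.42, 0.0, 0.0]
```

Call:
play_rows:
  steps:
    - {"linear": [0.001, 0.001, 0.02], "delta_rot": [-0.086, 0, 0], "hand": 11}
    - {"linear": [0.001, 0.004, 0.047], "delta_rot": [-0.197, 0, 0], "hand": 11}
    - {"linear": [0.001, 0.009, 0.074], "delta_rot": [-0.308, 0, 0], "hand": 11}
    - {"linear": [0.001, 0.017, 0.101], "delta_rot": [-0.42, 0, 0], "hand": 11}
    - {"linear": [0.001, 0.017, 0.101], "delta_rot": [-0.42, 0, 0], "hand": 11}

```text
clock: 3.88
eef_pos: [0.524, 0.1966, 0.072]
orientation: [-7.4, 90.0, -10.3]
contact_force: [-0.3, -0.8, -0.7]
width: 0.0109
```

```bash
python3 -c "
from arc import *
arc(np.array([.5268,.2595]),.063,[-88,-83,-78,-73,-73],.072)
im=robot.read_camera('wrist');cv2.imwrite('pics/w4.png',im[:,:,::-1])"
```

```text
t 3.88 tcp [0.524  0.1966 0.072 ] jaw -2.93 xdir [ 7.e-04 -1.e-04 -1.e+00] F [-0.3 -0.8 -0.7] w 0.0109 q [ 8.6 34.1 91.3 -0.  54.6 11.5]
radius 0.06298703142872136 ang -92.50835676143623
-88 [-0.0, 0.001, 0.025] [-0.109, 0.001, 0.0]
-83 [-0.0, 0.005, 0.052] [-0.221, 0.001, 0.0]
-78 [-0.0, 0.011, 0.079] [-0.332, 0.001, 0.0]
-73 [-0.0, 0.019, 0.105] [-0.443, 0.001, 0.0]
-73 [-0.0, 0.019, 0.105] [-0.443, 0.001, 0.0]
```

View pics/w4.png

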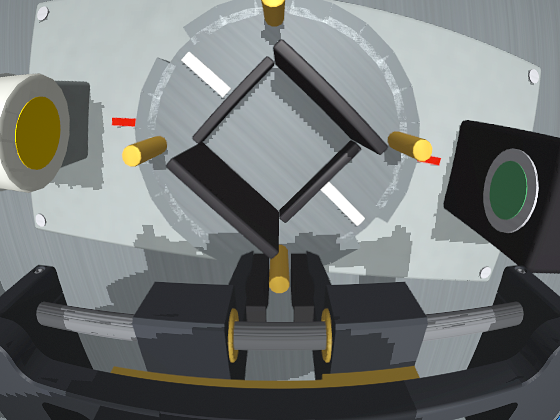

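The holder is turning with the tool. The red lines have moved relative to the pins, and the pin is still between the fingers at (279,283).

Call:
play_rows:
  steps:
    - {"linear": [0, 0.001, 0.025], "delta_rot": [-0.109, 0, 0], "hand": 11}
    - {"linear": [0, 0.005, 0.052], "delta_rot": [-0.221, 0, 0], "hand": 11}
    - {"linear": [0, 0.011, 0.079], "delta_rot": [-0.332, 0, 0], "hand": 11}
    - {"linear": [0, 0.019, 0.105], "delta_rot": [-0.443, 0, 0], "hand": 11}
    - {"linear": [0, 0.019, 0.105], "delta_rot": [-0.443, 0, 0], "hand": 11}

```text
clock: 4.35
eef_pos: [0.545, 0.1994, 0.0719]
orientation: [-41.4, 90.0, -24.6]
contact_force: [0.1, -1.1, -0.6]
width: 0.0108
```

```bash
python3 -c "
from arc import *
arc(np.array([.5268,.2595]),.063,[-69,-64,-59,-55,-55],.072)"
```

```text
t 4.35 tcp [0.545  0.1994 0.0719] jaw 16.74 xdir [ 8.e-04 -4.e-04 -1.e+00] F [ 0.1 -1.1 -0.6] w 0.0108 q [ 8.5 36.2 87.5 -0.  56.3 -8.2]
radius 0.06282421919963688 ang -73.16372681867594
-69 [-0.001, -0.0, 0.023] [-0.095, 0.001, 0.001]
-64 [-0.001, 0.003, 0.05] [-0.206, 0.001, 0.001]
-59 [-0.001, 0.009, 0.077] [-0.317, 0.001, 0.001]
-55 [-0.001, 0.015, 0.098] [-0.406, 0.001, 0.001]
-55 [-0.001, 0.015, 0.098] [-0.406, 0.001, 0.001]
```

Call:
play_rows:
  steps:
    - {"linear": [0, 0, 0.023], "delta_rot": [-0.095, 0, 0], "hand": 11}
    - {"linear": [0, 0.003, 0.05], "delta_rot": [-0.206, 0, 0], "hand": 11}
    - {"linear": [0, 0.009, 0.077], "delta_rot": [-0.317, 0, 0], "hand": 11}
    - {"linear": [0, 0.015, 0.098], "delta_rot": [-0.406, 0, 0], "hand": 11}
    - {"linear": [0, 0.015, 0.098], "delta_rot": [-0.406, 0, 0], "hand": 11}

```text
clock: 4.77
eef_pos: [0.5628, 0.2081, 0.0718]
orientation: [-61.7, 89.9, -26.8]
contact_force: [-0.5, 0.0, -0.2]
width: 0.0108
```

Call:
play_rows:
  steps:
    - {"linear": [0, 0, 0], "delta_rot": [0, 0, 0], "hand": 24}
    - {"linear": [0, 0, 0], "delta_rot": [0, 0, 0], "hand": 24}
    - {"linear": [0, 0, 0], "delta_rot": [0, 0, 0], "hand": 24}
    - {"linear": [-0.2, 0, 0], "delta_rot": [0, 0, 0], "hand": 24}
    - {"linear": [-0.2, 0, 0], "delta_rot": [0, 0, 0], "hand": 24}

```text
clock: 5.18
eef_pos: [0.5649, 0.2084, 0.1173]
orientation: [-29.5, 89.5, 5.2]
contact_force: [1.4, 1.1, 1.2]
width: 0.0239
```

Call:
play_rows:
  steps:
    - {"linear": [-0.4, 0, 0], "delta_rot": [0, 0, 0], "hand": 24}
    - {"linear": [-0.6, 0, 0], "delta_rot": [0, 0, 0], "hand": 24}
    - {"linear": [-0.6, 0, 0], "delta_rot": [0, 0, 0], "hand": 24}
    - {"linear": [-0.6, 0, 0], "delta_rot": [0, 0, 0], "hand": 24}
    - {"linear": [-0.6, 0, 0], "delta_rot": [0, 0, 0], "hand": 24}

```text
clock: 5.6
eef_pos: [0.5645, 0.2084, 0.2398]
orientation: [-28.0, 89.2, 6.6]
contact_force: [-1.5, -1.1, -0.4]
width: 0.0236
```

Run:
```python
from h import *
st()
i=robot.camera_info('wrist');im=robot.read_camera('wrist');cv2.imwrite('pics/w5.png',im[:,:,::-1])
import json;json.dump({k:v.tolist() for k,v in i.items()},open('w5.json','w'))
crop(im,180,30,200,200,4,'pics/w5c.png')
crop(im,180,40,200,150,4,'pics/w5c.png')
t=robot.read_camera('top');cv2.imwrite('pics/top1.png',t[:,:,::-1]);crop(t,100,130,130,190,3,'pics/top1c.png')
```

```text
t 5.6 tcp [0.5645 0.2084 0.2398] jaw 34.66 xdir [ 0.0146  0.0017 -0.9999] F [-1.5 -1.1 -0.4] w 0.0236 q [  9.1  27.9  73.7  -0.   77.5 -25.5]
```

View pics/w5.png

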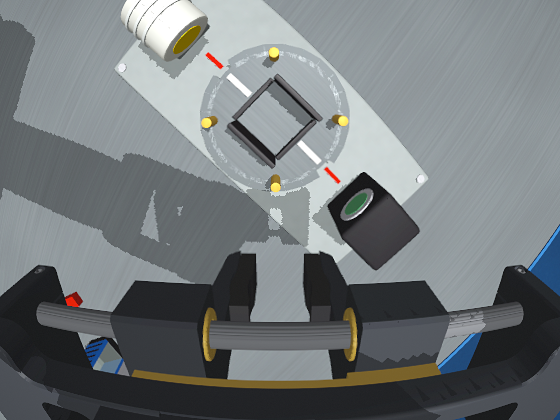

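View pics/w5c.png

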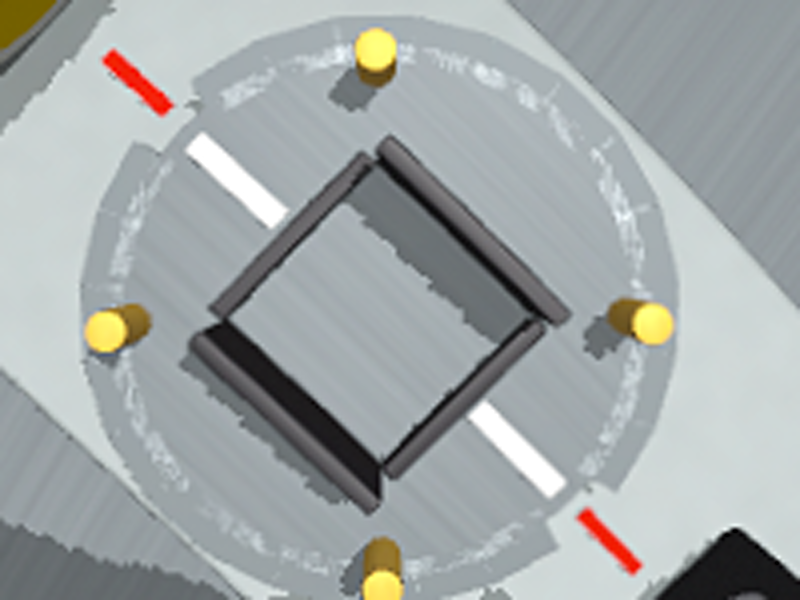

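The white lines and red lines look collinear. The crop shows red from (106,54) to (637,570), white from (193,140) to (558,490), and pins at (376,49), (653,324), (382,585) and (106,331). I'll quantify the angles.

Run:
```python
from h import *
import json
i={k:np.array(v) for k,v in json.load(open('w5.json')).items()}
g=lambda u,v,z:ray('wrist',(180+(u+.5)/4-.5,40+(v+.5)/4-.5),z,i)
P=np.array([g(*p,.071) for p in [(376,49),(653,324),(382,585),(106,331)]])
c=P.mean(0);print(P.round(4),c,[np.degrees(np.arctan2(*(p-c)[1::-1])).round(2) for p in P],np.linalg.norm(P-c,axis=1))
def A(a,b): d=b-a;return np.degrees(np.arctan2(d[1],d[0]))
a,b=g(106,54,.015),g(637,570,.015)
print('red',A(a,b),(a+b)/2)
a,b=g(193,140,.035),g(558,490,.035)
print('white',A(a,b),(a+b)/2)
st()
print(rel([.486,-.194,.25],-30))
```

```text
[[0.4911 0.312  0.071 ]
 [0.5789 0.2969 0.071 ]
 [0.5631 0.2099 0.071 ]
 [0.476  0.2243 0.071 ]] [0.52727995 0.26075246 0.071     ] [np.float64(125.25), np.float64(35.03), np.float64(-54.84), np.float64(-144.53)] [0.06273502 0.06300419 0.06225083 0.06290432]
red -10.077222601088529 [0.52730218 0.26032044 0.015     ]
white -9.674139079773116 [0.52739527 0.26037946 0.035     ]
t 5.7 tcp [0.5634 0.2082 0.2362] jaw 34.69 xdir [ 7.7e-03  5.0e-04 -1.0e+00] F [ 0.7 -0.4 -0.1] w 0.0241 q [  9.1  28.1  73.9  -0.   77.5 -25.5]
(array([-0.073, -1.434, -1.462]), array([ 1.437,  0.01 , -0.   ]))
```

View pics/top1c.png

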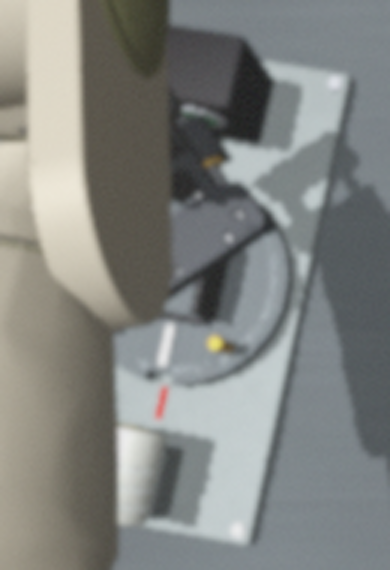

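The holder is at about -9.8° and the light path at about -10.2°, so it's aligned within 0.5°. Next I go to the cell.

Call:
play_rows:
  steps:
    - {"linear": [-0.07, -0.7, -0.72], "delta_rot": [0.6, 0, 0], "hand": 88}
    - {"linear": [-0.07, -0.7, -0.72], "delta_rot": [0.6, 0, 0], "hand": 88}
    - {"linear": [-0.07, -0.7, -0.72], "delta_rot": [0.6, 0, 0], "hand": 88}
    - {"linear": [-0.07, -0.7, -0.72], "delta_rot": [0.6, 0, 0], "hand": 88}
    - {"linear": [-0.07, -0.7, -0.72], "delta_rot": [0.6, 0, 0], "hand": 88}

```text
clock: 6.12
eef_pos: [0.5232, 0.009, 0.2482]
orientation: [3.9, 89.7, 11.2]
contact_force: [0.9, -0.2, 1.1]
width: 0.0553
```

```bash
python3 -c "
from h import *
st();print(rel([.47,-.21,.25],-30))"
```

```text
t 6.12 tcp [0.5232 0.009  0.2482] jaw 7.31 xdir [ 4.6e-03  9.0e-04 -1.0e+00] F [ 0.9 -0.2  1.1] w 0.0553 q [-11.9  17.9  87.    0.1  74.9 -19.2]
(array([-0.011, -1.052, -0.403]), array([ 0.829,  0.006, -0.002]))
```

Call:
play_rows:
  steps:
    - {"linear": [0, -1, -0.4], "delta_rot": [0.83, 0, 0], "hand": 88}
    - {"linear": [0, -1, -0.4], "delta_rot": [0.83, 0, 0], "hand": 88}
    - {"linear": [0, -1, -0.4], "delta_rot": [0.83, 0, 0], "hand": 88}
    - {"linear": [0, -1, -0.4], "delta_rot": [0.83, 0, 0], "hand": 88}
    - {"linear": [0, -1, -0.4], "delta_rot": [0.83, 0, 0], "hand": 88}

```text
clock: 6.53
eef_pos: [0.4703, -0.1919, 0.2462]
orientation: [75.3, 89.8, 46.8]
contact_force: [1.7, -0.4, -0.4]
width: 0.0876
```

```bash
python3 -c "
from h import *
st();print(rel([.455,-.255,.25],-30))"
```

```text
t 6.53 tcp [ 0.4703 -0.1919  0.2462] jaw -28.52 xdir [ 0.0024  0.0026 -1.    ] F [ 1.7 -0.4 -0.4] w 0.0876 q [-35.5  16.2  89.6   0.2  74.2  -7.1]
(array([-0.02 , -0.314,  0.084]), array([ 0.033,  0.001, -0.004]))
```

Call:
play_rows:
  steps:
    - {"linear": [-0.02, -0.15, 0.04], "delta_rot": [0.033, 0, 0], "hand": 88}
    - {"linear": [-0.02, -0.31, 0.08], "delta_rot": [0.033, 0, 0], "hand": 88}
    - {"linear": [-0.02, -0.31, 0.08], "delta_rot": [0.033, 0, 0], "hand": 88}
    - {"linear": [-0.02, -0.31, 0.08], "delta_rot": [0.033, 0, 0], "hand": 88}
    - {"linear": [-0.02, -0.31, 0.08], "delta_rot": [0.033, 0, 0], "hand": 88}

```text
clock: 6.95
eef_pos: [0.4546, -0.2532, 0.2489]
orientation: [108.8, 89.7, 78.7]
contact_force: [0.5, -0.2, 1.0]
width: 0.0882
```

Run:
```python
from h import *
st()
i=robot.camera_info('wrist');im=robot.read_camera('wrist');cv2.imwrite('pics/w6.png',im[:,:,::-1])
import json;json.dump({k:v.tolist() for k,v in i.items()},open('w6.json','w'))
```

```text
t 6.95 tcp [ 0.4546 -0.2532  0.2489] jaw -30.02 xdir [ 9.0e-04  4.3e-03 -1.0e+00] F [ 0.5 -0.2  1. ] w 0.0882 q [-42.1  17.7  87.2   0.2  75.3 -12.2]
```

View pics/w6.png

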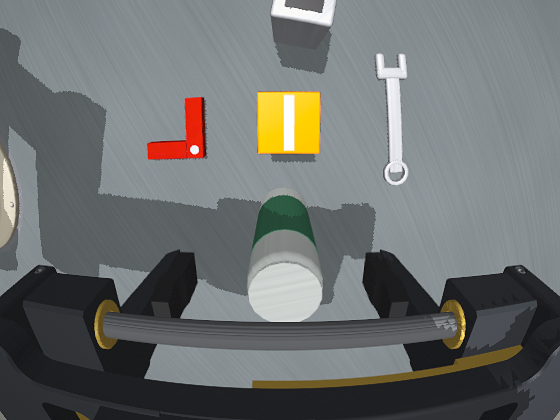

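The cell's top is at (258-321, 91-154) with its bar vertical. The can is nearer, with its top at (285,292), and the block is above at (302,10).

Run:
```python
from h import *
crop(cv2.imread('pics/w6.png')[:,:,::-1],245,75,90,100,6,'pics/w6c.png')
```

```text
(no output)
```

View pics/w6c.png

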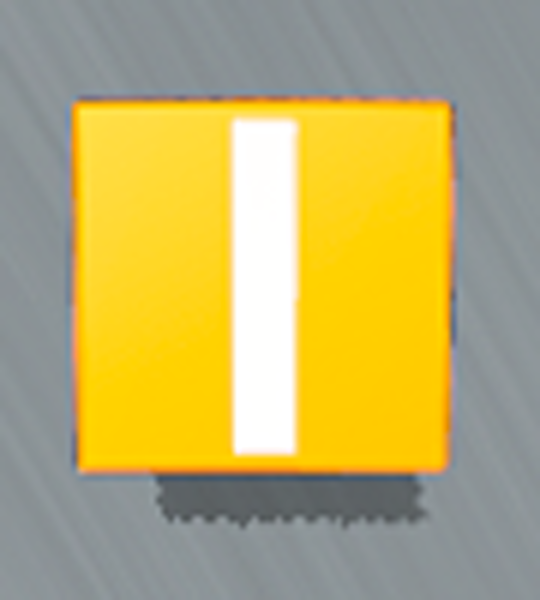

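Run:
```python
from h import *
import json
i={k:np.array(v) for k,v in json.load(open('w6.json')).items()}
g=lambda u,v,z:ray('wrist',(245+(u+.5)/6-.5,75+(v+.5)/6-.5),z,i)
C=np.array([g(*p,.12) for p in [(75,102),(452,103),(447,471),(78,470)]])
def A(a,b): d=b-a;return np.degrees(np.arctan2(d[1],d[0]))
print(C.round(4),C.mean(0),[np.linalg.norm(C[k]-C[k-1]).round(4) for k in range(4)])
print(A(C[0],C[1]),A(C[3],C[2]),A(C[3],C[0]),A(C[2],C[1]),'bar',A(g(264,455,.12),g(265,118,.12)))
c=C.mean(0)
st();print(rel([c[0],c[1],.25],-30))
```

```text
[[ 0.4864 -0.1648  0.12  ]
 [ 0.5292 -0.1892  0.12  ]
 [ 0.5047 -0.2321  0.12  ]
 [ 0.4618 -0.2074  0.12  ]] [ 0.49551448 -0.19837378  0.12      ] [np.float64(0.0492), np.float64(0.0492), np.float64(0.0494), np.float64(0.0495)]
-29.758212944145942 -29.949870810187182 59.92725534837438 60.265903288848065 bar 60.0897437461601
t 7.0 tcp [ 0.4548 -0.2529  0.2492] jaw -29.97 xdir [ 0.0013  0.0039 -1.    ] F [-0.2  0.3 -0.5] w 0.0879 q [-42.1  17.7  87.2   0.2  75.3 -12.2]
(array([-0.003,  0.338,  0.04 ]), array([ 0.001, -0.001, -0.005]))
```

Call:
play_rows:
  steps:
    - {"linear": [0, 0.17, 0.04], "delta_rot": [0, 0, -0.004], "hand": 88}
    - {"linear": [0, 0.34, 0.04], "delta_rot": [0, 0, -0.004], "hand": 88}
    - {"linear": [0, 0.34, 0.04], "delta_rot": [0, 0, -0.004], "hand": 88}
    - {"linear": [0, 0.34, 0.04], "delta_rot": [0, 0, -0.004], "hand": 88}
    - {"linear": [0, 0.34, 0.04], "delta_rot": [0, 0, -0.004], "hand": 88}

```text
clock: 7.42
eef_pos: [0.4957, -0.1973, 0.2493]
orientation: [151.6, 89.9, 121.8]
contact_force: [-0.1, 0.8, -0.1]
width: 0.0882
```

```bash
python3 -c "
from h import *
st();print(rel([.4955,-.1984,.087],-30))"
```

```text
t 7.42 tcp [ 0.4957 -0.1973  0.2493] jaw -29.88 xdir [-7.0e-04  1.1e-03 -1.0e+00] F [-0.1  0.8 -0.1] w 0.0882 q [-34.3  19.3  84.9   0.   75.9  -4.4]
(array([ 0.811, -0.006,  0.003]), array([ 0.003, -0.002, -0.001]))
```

Call:
play_rows:
  steps:
    - {"linear": [0.18, -0.006, 0.003], "delta_rot": [0.003, 0, 0], "hand": 88}
    - {"linear": [0.36, -0.006, 0.003], "delta_rot": [0.003, 0, 0], "hand": 88}
    - {"linear": [0.5, -0.006, 0.003], "delta_rot": [0.003, 0, 0], "hand": 88}
    - {"linear": [0.5, -0.006, 0.003], "delta_rot": [0.003, 0, 0], "hand": 88}
    - {"linear": [0.5, -0.006, 0.003], "delta_rot": [0.003, 0, 0], "hand": 88}

```text
clock: 7.83
eef_pos: [0.4951, -0.1989, 0.1492]
orientation: [166.9, 89.8, 136.9]
contact_force: [1.3, -0.7, 0.6]
width: 0.0878
```

```bash
python3 -c "
from h import *
st();print(rel([.4955,-.1984,.087],-30))"
```

```text
t 7.83 tcp [ 0.4951 -0.1989  0.1492] jaw -30.06 xdir [-0.0022  0.0021 -1.    ] F [ 1.3 -0.7  0.6] w 0.0878 q [-34.5  25.2  92.3   0.   62.6  -4.4]
(array([0.311, 0.003, 0.002]), array([-0.001, -0.004, -0.001]))
```

Call:
play_rows:
  steps:
    - {"linear": [0.13, 0.003, 0.002], "delta_rot": [0, -0.003, 0], "hand": 88}
    - {"linear": [0.25, 0.003, 0.002], "delta_rot": [0, -0.003, 0], "hand": 88}
    - {"linear": [0.31, 0.003, 0.002], "delta_rot": [0, -0.003, 0], "hand": 88}
    - {"linear": [0.31, 0.003, 0.002], "delta_rot": [0, -0.003, 0], "hand": 88}
    - {"linear": [0.31, 0.003, 0.002], "delta_rot": [0, -0.003, 0], "hand": 88}

```text
clock: 8.25
eef_pos: [0.4963, -0.1992, 0.0891]
orientation: [15.0, 89.9, -15.0]
contact_force: [0.8, 0.5, -0.1]
width: 0.088
```

Run:
```python
from h import *
st();print(rel([.4955,-.1984,.087],-30))
i=robot.camera_info('wrist');im=robot.read_camera('wrist');cv2.imwrite('pics/w7.png',im[:,:,::-1])
```

```text
t 8.25 tcp [ 0.4963 -0.1992  0.0891] jaw -30.07 xdir [ 1.8e-03 -5.0e-04 -1.0e+00] F [ 0.8  0.5 -0.1] w 0.088 q [-34.4  30.   95.3   0.   54.6  -4.4]
(array([ 0.011,  0.001, -0.006]), array([-0.002,  0.002, -0.001]))
```

View pics/w7.png

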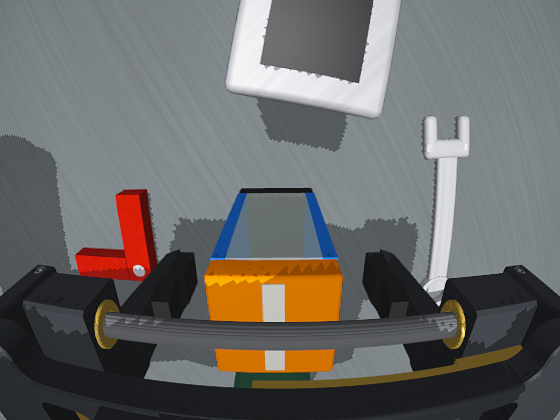

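Call:
play_rows:
  steps:
    - {"linear": [0.005, 0, -0.007], "delta_rot": [0, 0.002, 0], "hand": 75}
    - {"linear": [0.005, 0, -0.007], "delta_rot": [0, 0.002, 0], "hand": 65}
    - {"linear": [0.005, 0, -0.007], "delta_rot": [0, 0.002, 0], "hand": 58}
    - {"linear": [0.005, 0, -0.007], "delta_rot": [0, 0.002, 0], "hand": 54}
    - {"linear": [0.005, 0, -0.007], "delta_rot": [0, 0.002, 0], "hand": 52}

```text
clock: 8.72
eef_pos: [0.4954, -0.1986, 0.0887]
orientation: [12.2, 89.9, -17.8]
contact_force: [-0.6, -0.1, -0.3]
width: 0.0571
```

Call:
play_rows:
  steps:
    - {"linear": [0, 0, 0], "delta_rot": [0, 0, 0], "hand": 50}
    - {"linear": [0, 0, 0], "delta_rot": [0, 0, 0], "hand": 45}
    - {"linear": [0, 0, 0], "delta_rot": [0, 0, 0], "hand": 40}
    - {"linear": [0, 0, 0], "delta_rot": [0, 0, 0], "hand": 40}
    - {"linear": [0, 0, 0], "delta_rot": [0, 0, 0], "hand": 40}

```text
clock: 9.13
eef_pos: [0.4953, -0.1985, 0.0887]
orientation: [16.8, 89.9, -13.3]
contact_force: [-1.0, 0.4, 1.9]
width: 0.0501
```

Run:
```python
from h import *
st()
i=robot.camera_info('wrist');im=robot.read_camera('wrist');cv2.imwrite('pics/w8.png',im[:,:,::-1])
```

```text
t 9.13 tcp [ 0.4953 -0.1985  0.0887] jaw -30.06 xdir [ 1.2e-03 -3.0e-04 -1.0e+00] F [-1.   0.4  1.9] w 0.0501 q [-34.4  29.9  95.5   0.   54.5  -4.4]
```

View pics/w8.png

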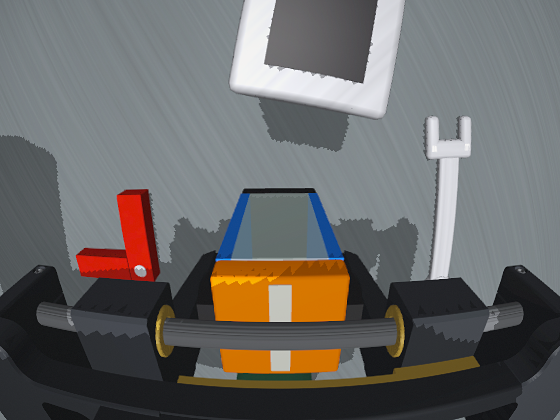

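The cell is gripped by its blue sides at 50.1 mm. I lift it straight up, clear of the block.

Call:
play_rows:
  steps:
    - {"linear": [-0.05, 0, 0], "delta_rot": [0, 0, 0], "hand": 40}
    - {"linear": [-0.15, 0, 0], "delta_rot": [0, 0, 0], "hand": 40}
    - {"linear": [-0.25, 0, 0], "delta_rot": [0, 0, 0], "hand": 40}
    - {"linear": [-0.35, 0, 0], "delta_rot": [0, 0, 0], "hand": 40}
    - {"linear": [-0.4, 0, 0], "delta_rot": [0, 0, 0], "hand": 40}

```text
clock: 9.6
eef_pos: [0.4958, -0.1988, 0.1713]
orientation: [2.5, 89.7, -27.5]
contact_force: [-0.9, -0.8, -2.5]
width: 0.0498
```

```bash
python3 -c "
from h import *
st();print(rel([.4953,-.1985,.245],-30))"
```

```text
t 9.6 tcp [ 0.4958 -0.1988  0.1713] jaw -30.06 xdir [ 0.0039 -0.002  -1.    ] F [-0.9 -0.8 -2.5] w 0.0498 q [-34.4  23.6  91.1   0.   65.1  -4.4]
(array([-0.369,  0.   , -0.001]), array([-0.001,  0.006, -0.   ]))
```

Call:
play_rows:
  steps:
    - {"linear": [-0.1, 0, 0], "delta_rot": [0, 0.005, 0], "hand": 40}
    - {"linear": [-0.2, 0, 0], "delta_rot": [0, 0.005, 0], "hand": 40}
    - {"linear": [-0.3, 0, 0], "delta_rot": [0, 0.005, 0], "hand": 40}
    - {"linear": [-0.38, 0, 0], "delta_rot": [0, 0.005, 0], "hand": 40}
    - {"linear": [-0.38, 0, 0], "delta_rot": [0, 0.005, 0], "hand": 40}

```text
clock: 10.02
eef_pos: [0.4963, -0.1992, 0.2501]
orientation: [-1.7, 89.7, -31.7]
contact_force: [0.0, -0.1, -3.0]
width: 0.0498
```

```bash
python3 -c "
from h import *
st();print(rel([.505,-.05,.248],-30));print(rel([.527,.26,.248],-100))"
```

```text
t 10.02 tcp [ 0.4963 -0.1992  0.2501] jaw -30.06 xdir [ 0.0048 -0.003  -1.    ] F [ 0.  -0.1 -3. ] w 0.0498 q [-34.4  19.2  84.9   0.   75.6  -4.4]
(array([ 0.008,  0.667, -0.336]), array([-0.001,  0.007,  0.   ]))
(array([ 0.004,  2.064, -1.017]), array([ 1.554,  0.006, -0.004]))
```

Call:
play_rows:
  steps:
    - {"linear": [0, 0.12, -0.06], "delta_rot": [0.08, 0.006, 0], "hand": 40}
    - {"linear": [0, 0.26, -0.13], "delta_rot": [0.2, 0.006, 0], "hand": 40}
    - {"linear": [0, 0.4, -0.2], "delta_rot": [0.32, 0.006, 0], "hand": 40}
    - {"linear": [0, 0.54, -0.27], "delta_rot": [0.44, 0.006, 0], "hand": 40}
    - {"linear": [0, 0.67, -0.34], "delta_rot": [0.54, 0.006, 0], "hand": 40}

```text
clock: 10.43
eef_pos: [0.5041, -0.0474, 0.2483]
orientation: [161.4, 89.9, 106.7]
contact_force: [-0.0, -0.2, -2.4]
width: 0.0499
```

```bash
python3 -c "
from h import *
st();print(rel([.515,.1,.248],-75))"
```

```text
t 10.43 tcp [ 0.5041 -0.0474  0.2483] jaw -54.63 xdir [-3.e-04  9.e-04 -1.e+00] F [-0.  -0.2 -2.4] w 0.0499 q [-18.7  15.9  89.6   0.   74.5  35.9]
(array([ 0.002,  0.471, -0.569]), array([ 0.453, -0.001, -0.   ]))
```

Call:
play_rows:
  steps:
    - {"linear": [0, 0.1, -0.12], "delta_rot": [0.1, 0, 0], "hand": 40}
    - {"linear": [0, 0.2, -0.24], "delta_rot": [0.2, 0, 0], "hand": 40}
    - {"linear": [0, 0.3, -0.36], "delta_rot": [0.3, 0, 0], "hand": 40}
    - {"linear": [0, 0.4, -0.48], "delta_rot": [0.4, 0, 0], "hand": 40}
    - {"linear": [0, 0.47, -0.57], "delta_rot": [0.45, 0, 0], "hand": 40}

```text
clock: 10.85
eef_pos: [0.5142, 0.1022, 0.247]
orientation: [-139.0, 89.9, 146.0]
contact_force: [0.7, 0.9, -3.3]
width: 0.0498
```

```bash
python3 -c "
from h import *
st();print(rel([.527,.26,.248],-100))"
```

```text
t 10.85 tcp [0.5142 0.1022 0.247 ] jaw -75.06 xdir [-0.0021  0.0014 -1.    ] F [ 0.7  0.9 -3.3] w 0.0498 q [-1.6 18.3 86.7  0.1 75.2 73.4]
(array([-0.004,  0.265, -0.746]), array([ 0.554, -0.002,  0.003]))
```

Call:
play_rows:
  steps:
    - {"linear": [0, 0.07, -0.2], "delta_rot": [0.14, 0, 0.002], "hand": 40}
    - {"linear": [0, 0.14, -0.4], "delta_rot": [0.28, 0, 0.002], "hand": 40}
    - {"linear": [0, 0.2, -0.58], "delta_rot": [0.42, 0, 0.002], "hand": 40}
    - {"linear": [0, 0.25, -0.7], "delta_rot": [0.54, 0, 0.002], "hand": 40}
    - {"linear": [0, 0.265, -0.745], "delta_rot": [0.554, 0, 0.002], "hand": 40}

```text
clock: 11.27
eef_pos: [0.5262, 0.2639, 0.2452]
orientation: [-117.3, 89.8, 142.6]
contact_force: [0.2, -0.1, -2.7]
width: 0.0499
```

Call:
play_rows:
  steps:
    - {"linear": [0, 0, 0], "delta_rot": [0, 0, 0], "hand": 40}
    - {"linear": [0, 0, 0], "delta_rot": [0, 0, 0], "hand": 40}
    - {"linear": [0, 0, 0], "delta_rot": [0, 0, 0], "hand": 40}
    - {"linear": [0, 0, 0], "delta_rot": [0, 0, 0], "hand": 40}

```text
clock: 11.6
eef_pos: [0.5263, 0.2628, 0.245]
orientation: [-108.6, 89.8, 151.2]
contact_force: [-0.0, 0.3, -2.9]
width: 0.0498
```

Run:
```python
from h import *
st();print(rel([.527,.26,.248],-100))
i=robot.camera_info('wrist');im=robot.read_camera('wrist');cv2.imwrite('pics/w9.png',im[:,:,::-1])
import json;json.dump({k:v.tolist() for k,v in i.items()},open('w9.json','w'))
im=robot.read_camera('scene');crop(im,240,60,180,170,4,'pics/s9.png');im=robot.read_camera('top');crop(im,90,120,150,200,3,'pics/t9.png')
```

```text
t 11.6 tcp [0.5263 0.2628 0.245 ] jaw -100.14 xdir [-0.0032  0.0018 -1.    ] F [-0.   0.3 -2.9] w 0.0498 q [1.510e+01 2.650e+01 7.520e+01 1.000e-01 7.850e+01 1.152e+02]
(array([-0.015,  0.006,  0.013]), array([-0.003, -0.002,  0.004]))
```

View pics/w9.png

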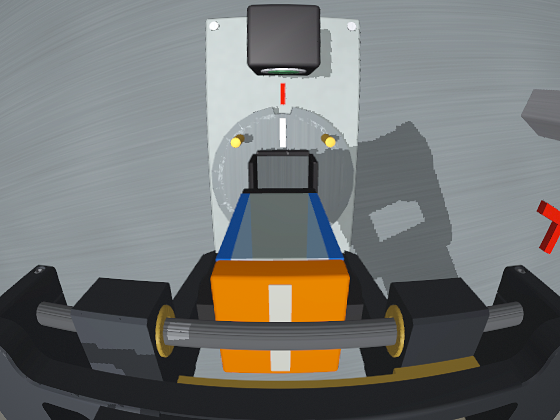

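View pics/s9.png

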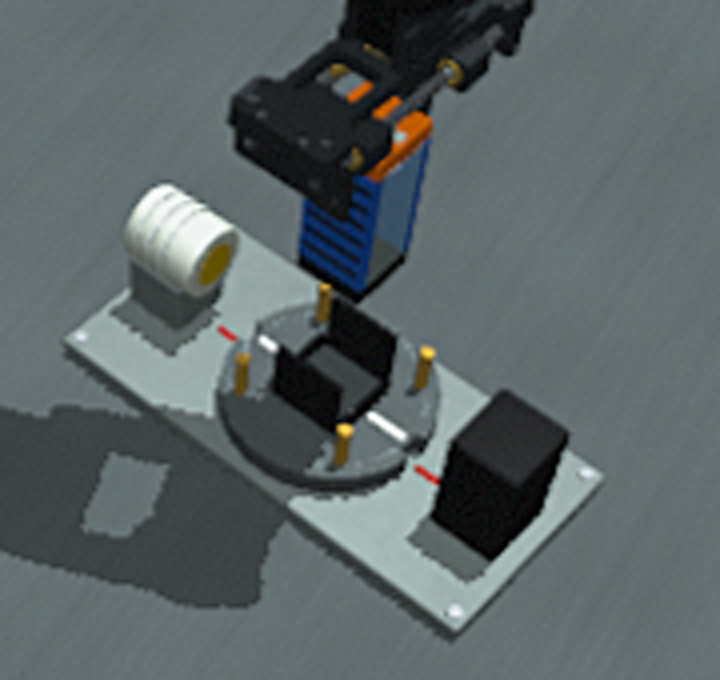

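The cell hangs above the holder, square to it. The clear faces point to lamp and detector, and the two visible pins are at (236,142) and (330,142). I'll check the centring from these.

Run:
```python
from h import *
crop(cv2.imread('pics/w9.png')[:,:,::-1],205,75,160,140,5,'pics/w9c.png')
```

```text
(no output)
```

View pics/w9c.png

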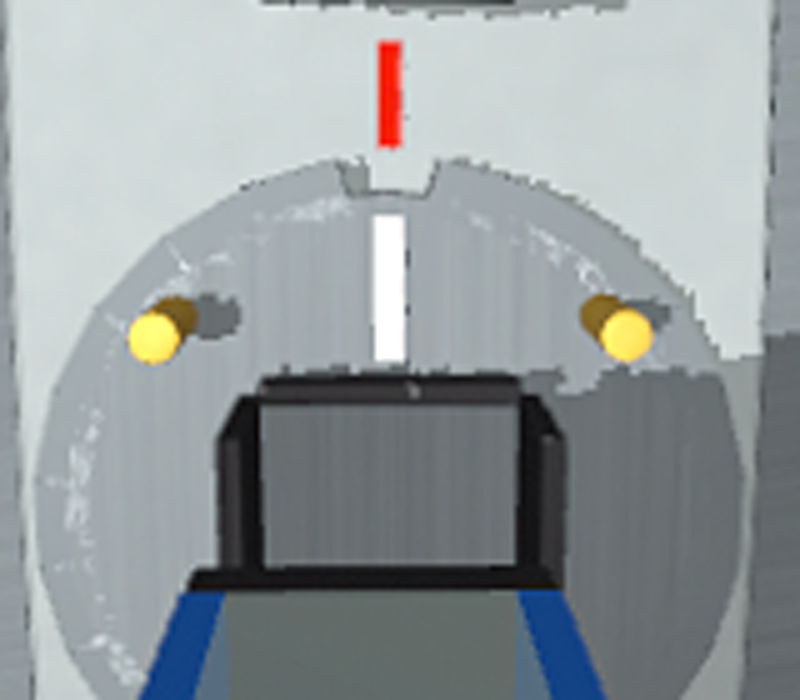

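View pics/t9.png

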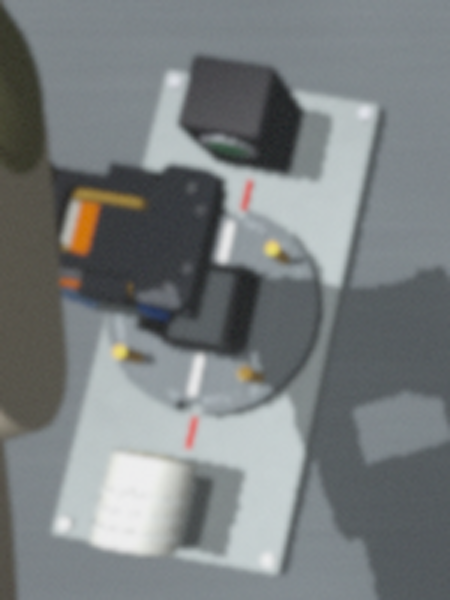

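Run:
```python
from h import *
import json
i={k:np.array(v) for k,v in json.load(open('w9.json')).items()}
g=lambda u,v,z:ray('wrist',(205+(u+.5)/5-.5,75+(v+.5)/5-.5),z,i)
a,b=g(155,338,.071),g(626,335,.071)
d=b-a;print('pin line',np.degrees(np.arctan2(d[1],d[0]))+90,np.linalg.norm(d))
ax=np.radians(-9.8);e=np.array([np.cos(ax),np.sin(ax),0])
c=(a+b)/2-e*.063*np.cos(np.pi/4);print('centre',c)
for zz in (.154,.1563,.16):
  p,q=g(190,588,zz),g(562,588,zz);m=(p+q)/2-e*.025;print('cell',zz,m,np.linalg.norm(q-p),np.degrees(np.arctan2(*(q-p)[1::-1]))+90)
```

```text
pin line -9.640621809459702 0.08860508871304858
centre [0.52740413 0.26019168 0.071     ]
cell 0.154 [0.52204585 0.26405512 0.154     ] 0.05268394749099821 -10.078168869759395
cell 0.1563 [0.52269792 0.26393961 0.1563    ] 0.05213413609119969 -10.078168869759395
cell 0.16 [0.5237469  0.26375378 0.16      ] 0.05124965688282822 -10.078168869759338
```

Run:
```python
from h import *
import json
i={k:np.array(v) for k,v in json.load(open('w9.json')).items()}
g=lambda u,v,z:ray('wrist',(205+(u+.5)/5-.5,75+(v+.5)/5-.5),z,i)
ax=np.radians(-9.8);e=np.array([np.cos(ax),np.sin(ax),0]);n=np.array([-e[1],e[0],0])
p,q=g(196,570,.1563),g(557,570,.1563);m=(p+q)/2-e*.025;print(m,np.linalg.norm(q-p))
t=np.array([.5263,.2628,0]);c=np.array([.5274,.2602,0])
for k in (m,t): d=k-c;print('along',d@e,'lat',d@n)
st()
print(rel([.5272,.2602,.165],-99.8))
```

```text
[0.52525963 0.26341291 0.1563    ] 0.050412210975377805
along -0.0026559996891402423 lat 0.0028017122433542678
along -0.0015264933861635123 lat 0.0023748300869744316
t 11.75 tcp [0.5264 0.263  0.2454] jaw -100.16 xdir [-0.0025  0.0022 -1.    ] F [ 0.7  0.2 -3. ] w 0.0501 q [ 15.1  26.5  75.1   0.2  78.5 115.2]
(array([0.402, 0.008, 0.014]), array([-0.008, -0.002,  0.004]))
```

```bash
python3 -c "
from h import *
print(rel([.5278,.2601,.184],-99.8))"
```

```text
(array([0.307, 0.01 , 0.014]), array([-0.008, -0.002,  0.004]))
```

Call:
play_rows:
  steps:
    - {"linear": [0.08, 0.01, 0.014], "delta_rot": [-0.008, -0.002, 0.004], "hand": 40}
    - {"linear": [0.16, 0.01, 0.014], "delta_rot": [-0.008, -0.002, 0.004], "hand": 40}
    - {"linear": [0.24, 0.01, 0.014], "delta_rot": [-0.008, -0.002, 0.004], "hand": 40}
    - {"linear": [0.29, 0.01, 0.014], "delta_rot": [-0.008, -0.002, 0.004], "hand": 40}
    - {"linear": [0.3, 0.01, 0.014], "delta_rot": [-0.008, -0.002, 0.004], "hand": 40}

```text
clock: 12.17
eef_pos: [0.5271, 0.2595, 0.1837]
orientation: [-64.5, 89.8, -164.3]
contact_force: [-0.5, -0.3, -4.5]
width: 0.0497
```

Call:
play_rows:
  steps:
    - {"linear": [0, 0, 0], "delta_rot": [0, 0, 0], "hand": 40}
    - {"linear": [0, 0, 0], "delta_rot": [0, 0, 0], "hand": 40}
    - {"linear": [0, 0, 0], "delta_rot": [0, 0, 0], "hand": 40}
    - {"linear": [0, 0, 0], "delta_rot": [0, 0, 0], "hand": 40}

```text
clock: 12.5
eef_pos: [0.5274, 0.2596, 0.1845]
orientation: [-60.6, 89.9, -160.5]
contact_force: [0.0, -0.7, -3.5]
width: 0.0498
```

Run:
```python
from h import *
st();print(rel([.5278,.2601,.184],-99.8))
i=robot.camera_info('wrist');im=robot.read_camera('wrist');cv2.imwrite('pics/w10.png',im[:,:,::-1]);crop(im,190,60,190,160,4,'pics/w10c.png')
import json;json.dump({k:v.tolist() for k,v in i.items()},open('w10.json','w'))
im=robot.read_camera('scene');cv2.imwrite('pics/s10f.png',im[:,:,::-1]);crop(im,280,90,100,110,5,'pics/s10.png')
```

```text
t 12.5 tcp [0.5274 0.2596 0.1845] jaw -99.82 xdir [-1.2e-03 -4.0e-04 -1.0e+00] F [ 0.  -0.7 -3.5] w 0.0498 q [ 14.8  29.3  80.1  -0.   70.7 114.6]
(array([ 0.003,  0.001, -0.003]), array([-0.   ,  0.001,  0.001]))
```

View pics/w10c.png

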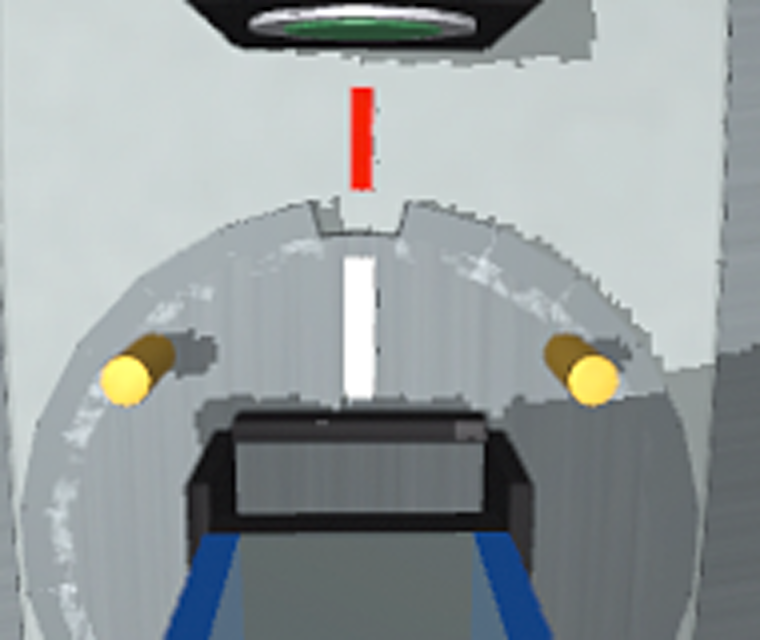

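View pics/s10.png

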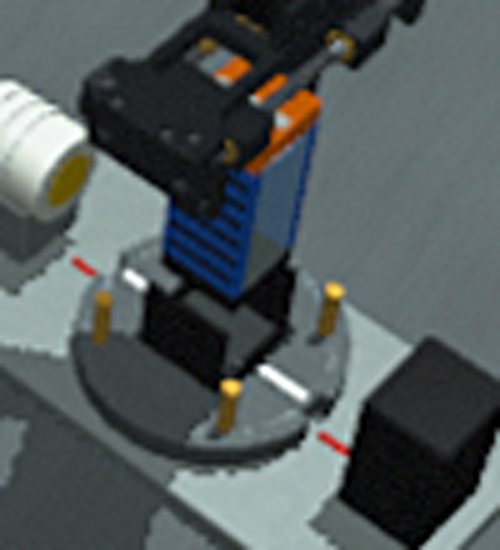

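Run:
```python
from h import *
import json
i={k:np.array(v) for k,v in json.load(open('w10.json')).items()}
g=lambda u,v,z:ray('wrist',(190+(u+.5)/4-.5,60+(v+.5)/4-.5),z,i)
ax=np.radians(-9.8);e=np.array([np.cos(ax),np.sin(ax),0]);n=np.array([-e[1],e[0],0])
a,b=g(125,381,.071),g(592,380,.071);c=(a+b)/2-e*.063*np.cos(np.pi/4);d=b-a
print('c',c,np.degrees(np.arctan2(d[1],d[0]))+90)
# white line centre, walls outer top edges
for nm,P in [('pins',(a+b)/2),('white',g(359,327,.035)),('lip',g(360,418,.047)),('cell edge',g(359,514,.0958)),('walltopL',g(188,484,.085)),('walltopR',g(532,484,.085)),('cellbaseL',g(208,533,.105)),('cellbaseR',g(508,533,.105)),('tcp',np.array([.5274,.2596,0]))]:
    q=P-c;print(nm,'along',round(q@e*1e3,1),'lat',round(q@n*1e3,1))
```

```text
c [0.52726896 0.26056281 0.071     ] -9.65501205725036
pins along 44.5 lat 0.0
white along 49.9 lat -0.1
lip along 32.2 lat -0.3
cell edge along 24.7 lat -0.1
walltopL along 27.5 lat 31.1
walltopR along 27.5 lat -31.6
cellbaseL along 23.9 lat 25.3
cellbaseR along 24.0 lat -25.1
tcp along 0.3 lat -0.9
```

The cell is centred on the pocket within about 0.3 mm and 0.2°, so I lower it slowly.

```bash
python3 -c "
from h import *
print(rel([.5276,.2597,.140],-99.8))"
```

```text
(array([ 0.221,  0.002, -0.001]), array([-0.   ,  0.001,  0.002]))
```

Call:
play_rows:
  steps:
    - {"linear": [0.05, 0.002, -0.001], "delta_rot": [0, 0.001, 0.002], "hand": 40}
    - {"linear": [0.1, 0.002, -0.001], "delta_rot": [0, 0.001, 0.002], "hand": 40}
    - {"linear": [0.15, 0.002, -0.001], "delta_rot": [0, 0.001, 0.002], "hand": 40}
    - {"linear": [0.19, 0.002, -0.001], "delta_rot": [0, 0.001, 0.002], "hand": 40}
    - {"linear": [0.21, 0.002, -0.001], "delta_rot": [0, 0.001, 0.002], "hand": 40}

```text
clock: 13.02
eef_pos: [0.527, 0.2595, 0.1402]
orientation: [-64.8, 89.8, -164.6]
contact_force: [-0.3, -0.6, -4.1]
width: 0.0499
```

```bash
python3 -c "
from h import *
st();print(rel([.5276,.2597,.1237],-99.8))
im=robot.read_camera('wrist');crop(im,190,60,190,160,4,'pics/w11c.png')"
```

```text
t 13.02 tcp [0.527  0.2595 0.1402] jaw -99.82 xdir [-2.6e-03 -7.0e-04 -1.0e+00] F [-0.3 -0.6 -4.1] w 0.0499 q [ 14.8  32.   82.9  -0.   65.3 114.6]
(array([ 0.083,  0.003, -0.001]), array([-0.   ,  0.001,  0.003]))
```

View pics/w11c.png

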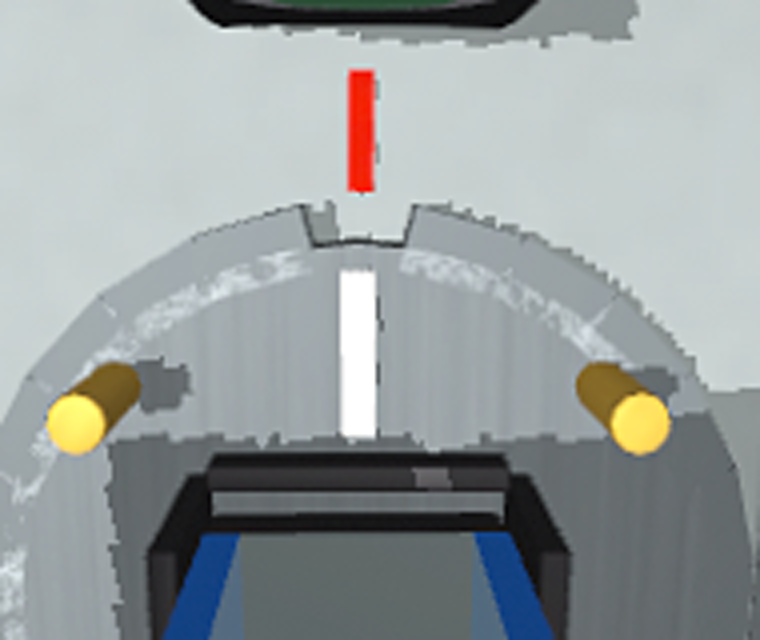

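The cell is between the walls and centred, with the pocket floor still visible between cell and lip. I continue down gently.

Call:
play_rows:
  steps:
    - {"linear": [0.02, 0.003, -0.001], "delta_rot": [0, 0.001, 0.003], "hand": 40}
    - {"linear": [0.04, 0.003, -0.001], "delta_rot": [0, 0.001, 0.003], "hand": 40}
    - {"linear": [0.06, 0.003, -0.001], "delta_rot": [0, 0.001, 0.003], "hand": 40}
    - {"linear": [0.072, 0.003, -0.001], "delta_rot": [0, 0.001, 0.003], "hand": 40}
    - {"linear": [0.078, 0.003, -0.001], "delta_rot": [0, 0.001, 0.003], "hand": 40}

```text
clock: 13.48
eef_pos: [0.5275, 0.2596, 0.1242]
orientation: [-45.6, 90.0, -145.4]
contact_force: [0.4, 1.1, -4.3]
width: 0.05
```

```bash
python3 -c "
from h import *
st();print(rel([.5276,.2597,.1235],-99.8))
im=robot.read_camera('wrist');crop(im,190,60,190,160,4,'pics/w12c.png');st()"
```

```text
t 13.48 tcp [0.5275 0.2596 0.1242] jaw -99.82 xdir [-7.e-04 -5.e-04 -1.e+00] F [ 0.4  1.1 -4.3] w 0.05 q [ 14.8  33.   83.8  -0.   63.2 114.6]
(array([ 0.003,  0.   , -0.001]), array([-0.   ,  0.001,  0.001]))
t 13.53 tcp [0.5275 0.2596 0.1242] jaw -99.82 xdir [-7.e-04 -5.e-04 -1.e+00] F [-0.1 -0.4 -3.8] w 0.0498 q [ 14.8  33.   83.8  -0.   63.2 114.6]
```

View pics/w12c.png

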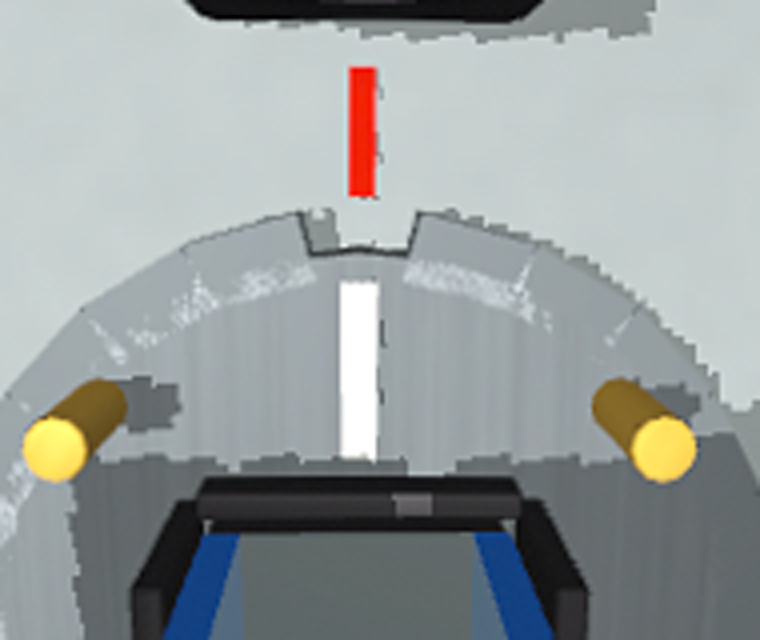

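The force still shows the cell's weight hanging. I creep down until it goes.

Call:
play_rows:
  steps:
    - {"linear": [0.002, 0, 0], "delta_rot": [0, 0.001, 0.001], "hand": 40}
    - {"linear": [0.004, 0, 0], "delta_rot": [0, 0.001, 0.001], "hand": 40}
    - {"linear": [0.006, 0, 0], "delta_rot": [0, 0.001, 0.001], "hand": 40}
    - {"linear": [0.006, 0, 0], "delta_rot": [0, 0.001, 0.001], "hand": 40}

```text
clock: 13.87
eef_pos: [0.5277, 0.2596, 0.1238]
orientation: [115.5, 89.9, 15.7]
contact_force: [-0.7, -0.2, 3.5]
width: 0.0495
```

Call:
play_rows:
  steps:
    - {"linear": [0.003, 0, 0], "delta_rot": [0, 0, 0], "hand": 40}
    - {"linear": [0.005, 0, 0], "delta_rot": [0, 0, 0], "hand": 40}
    - {"linear": [0.005, 0, 0], "delta_rot": [0, 0, 0], "hand": 40}

```text
clock: 14.12
eef_pos: [0.5278, 0.2597, 0.1237]
orientation: [109.9, 89.9, 10.1]
contact_force: [-3.0, -0.7, 8.4]
width: 0.0496
```

Contact came at the predicted height, with up to 8 N pressing down. I release and then withdraw straight up.

Call:
play_rows:
  steps:
    - {"linear": [-0.002, 0, 0], "delta_rot": [0, 0, 0], "hand": 49}
    - {"linear": [-0.002, 0, 0], "delta_rot": [0, 0, 0], "hand": 51}
    - {"linear": [-0.002, 0, 0], "delta_rot": [0, 0, 0], "hand": 54}
    - {"linear": [-0.002, 0, 0], "delta_rot": [0, 0, 0], "hand": 60}
    - {"linear": [-0.002, 0, 0], "delta_rot": [0, 0, 0], "hand": 70}

```text
clock: 14.53
eef_pos: [0.528, 0.2597, 0.1241]
orientation: [111.4, 89.9, 11.6]
contact_force: [0.5, 0.1, -0.3]
width: 0.0644
```

Call:
play_rows:
  steps:
    - {"linear": [0, 0, 0], "delta_rot": [0, 0, 0], "hand": 80}
    - {"linear": [0, 0, 0], "delta_rot": [0, 0, 0], "hand": 80}
    - {"linear": [-0.1, 0, 0], "delta_rot": [0, 0, 0], "hand": 80}
    - {"linear": [-0.25, 0, 0], "delta_rot": [0, 0, 0], "hand": 80}
    - {"linear": [-0.25, 0, 0], "delta_rot": [0, 0, 0], "hand": 80}

```text
clock: 14.95
eef_pos: [0.5297, 0.2602, 0.1792]
orientation: [113.7, 89.4, 14.0]
contact_force: [1.3, 0.3, 0.7]
width: 0.08
```

```bash
python3 -c "
from h import *
st();print(rel([.5276,.2597,.26],-99.8))"
```

```text
t 14.95 tcp [0.5297 0.2602 0.1792] jaw -99.8 xdir [ 0.0101  0.0025 -0.9999] F [1.3 0.3 0.7] w 0.08 q [ 14.8  29.5  80.6  -0.   69.3 114.6]
(array([-0.404, -0.006,  0.003]), array([ 0.   , -0.005, -0.012]))
```

Call:
play_rows:
  steps:
    - {"linear": [-0.2, 0, 0], "delta_rot": [0, 0, -0.01], "hand": 80}
    - {"linear": [-0.4, 0, 0], "delta_rot": [0, 0, -0.01], "hand": 80}
    - {"linear": [-0.5, -0.15, 0], "delta_rot": [0, 0, -0.01], "hand": 80}
    - {"linear": [-0.5, -0.35, 0], "delta_rot": [0, 0, -0.01], "hand": 80}
    - {"linear": [-0.5, -0.4, 0], "delta_rot": [0, 0, -0.01], "hand": 80}

```text
clock: 15.37
eef_pos: [0.4465, 0.2744, 0.2796]
orientation: [155.0, 89.7, 55.3]
contact_force: [-0.0, -0.5, -0.0]
width: 0.0801
```

Call:
play_rows:
  steps:
    - {"linear": [0, 0, 0], "delta_rot": [0, 0, 0], "hand": 80}
    - {"linear": [0, 0, 0], "delta_rot": [0, 0, 0], "hand": 80}
    - {"linear": [0, 0, 0], "delta_rot": [0, 0, 0], "hand": 80}

```text
clock: 15.62
eef_pos: [0.4473, 0.2743, 0.2793]
orientation: [154.4, 89.7, 54.6]
contact_force: [-0.4, 0.3, 0.2]
width: 0.0803
```

Run:
```python
from h import *
st()
i=robot.camera_info('wrist');im=robot.read_camera('wrist');cv2.imwrite('pics/w13.png',im[:,:,::-1]);crop(im,200,40,170,150,4.5,'pics/w13c.png')
import json;json.dump({k:v.tolist() for k,v in i.items()},open('w13.json','w'))
im=robot.read_camera('scene');cv2.imwrite('pics/s13.png',im[:,:,::-1])
```

```text
t 15.62 tcp [0.4473 0.2743 0.2793] jaw -99.73 xdir [ 0.0034  0.0048 -1.    ] F [-0.4  0.3  0.2] w 0.0803 q [ 18.6  16.8  83.8   0.2  79.1 118.3]
```

View pics/w13c.png

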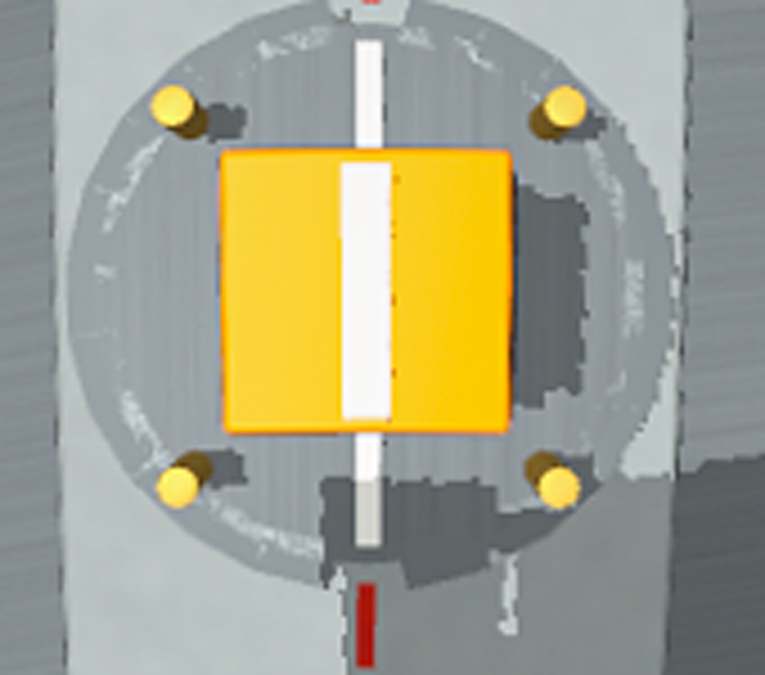

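View pics/s13.png

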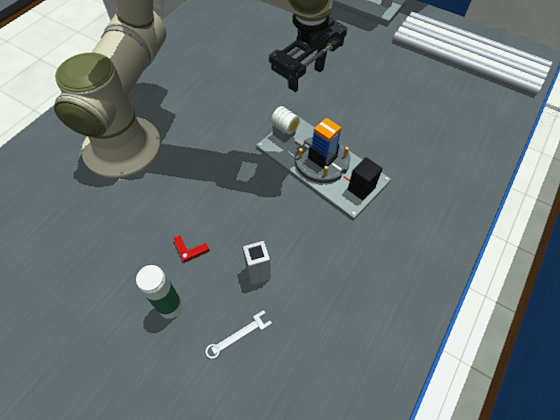

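The cell stands in the holder. Its white bar is in line with the white and red lines, and the other objects are where they were. I'll measure the final pose.

Run:
```python
from h import *
import json
i={k:np.array(v) for k,v in json.load(open('w13.json')).items()}
g=lambda u,v,z:ray('wrist',(200+(u+.5)/4.5-.5,40+(v+.5)/4.5-.5),z,i)
def A(a,b): d=b-a;return np.degrees(np.arctan2(d[1],d[0]))
P=np.array([g(*p,.071) for p in [(173,106),(565,106),(558,487),(177,487)]]);c=P.mean(0)
print('holder',c,[((np.degrees(np.arctan2(*(p-c)[1::-1]))+45)%90-90).round(2) for p in P])
for z in (.155,.16):
  C=np.array([g(*p,z) for p in [(221,150),(513,150),(511,434),(224,432)]]);print('cell',z,(C.mean(0)-c)[:2]*1e3,np.linalg.norm(C[1]-C[0]),np.linalg.norm(C[2]-C[1]),A(C[3],C[0]),A(C[2],C[1]))
print('red',A(g(365,665,.015),g(371,2,.015)))
robot.close_job()
```

```text
holder [0.52733534 0.26044133 0.071     ] [np.float64(-9.8), np.float64(-9.65), np.float64(-9.79), np.float64(-9.67)]
cell 0.155 [1.23590062 0.062547  ] 0.049678693365533134 0.04964525203108105 -9.647648690607653 -9.424654830188835
cell 0.16 [1.2533301  0.06173442] 0.04870156932206696 0.04866878574106466 -9.647648690607662 -9.424654830188821
red -10.140635565798371
the job is handed in; nothing more can be done
```

I turned the holder about 73° by one of its pins and stood the cell in its pocket, held by the blue sides. The job is handed in, and I saw no verdict.

My last checks before handing in, from the wrist camera:

| Check | Measured | Limit |
|---|---|---|
| Holder notch line, off the light path (red lines) | about 0.4° (-9.7° against -10.1°) | 5° |
| Cell clear-face axis, off the light path | about 0.6° (-9.5° against -10.1°) | 8° |
| Cell, off the pocket's centre | about 1.2 mm | 5 mm |

- **Seating:** the cell touched down at the height I had predicted for full seating. Its top also measures the right size for 155 mm above the bench.
- **Upright:** I judged this by eye in the images and did not measure the tilt.
- **Gentle set-down:** the force rose to about 8 N at contact before I let go.
- **Other objects:** the steel block, can, wrench and red square look unmoved in the scene image.
- **Clearance:** the gripper is clear of everything, and the job took about 16 s.

The cameras disagreed in one place: the top camera put the holder's centre about 3 mm from where the wrist camera did. I used the wrist camera, and its readings agreed with each other and with how the cell went in.

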